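# Index the ring turntable one stop and lock it with its key

## Task

Turn the indexing turntable by its handle one stop (45 degrees, counter-clockwise from above), so that it clicks into its middle stop with the handle at the long brass mark; lean the gripper in under the work lamp rather than knocking it. Then take the T-handled square key from its wooden block, lock the table by fitting it fully into the square recess of the lock screw and turning it clockwise to the end stop, and leave it standing there with the turntable still at its stop. Leave the mug and jar where they are.

Things in the scene. Friction and masses are not known exactly. Their poses are not given: they have to be found in the camera images.
- indexer: Grey steel base, fixed: plate 290 x 250 mm, 30 thick, with a wing on its -y side for the lock screw. Origin: underside, below the turntable's axle. Its -x side is the front, facing the robot within 12 deg; its axes are the 'base axes'. Brass marks on the plate beside the disc show the stops: a long one (34 mm) at the front = middle stop, short ones (16 mm) 45 deg to each side.
- hub (a point): Centre of the turntable's top face: aluminium disc, 210 mm diameter, top 60 mm above the bench, turning about a vertical axle (base z). Four small clamps with brass rings stand on its back half, up to 36 mm above the disc, within 85 mm of the axle. The point turns with the disc.
- grip (a point): Point on the axis of the turntable's handle, 52 mm above the disc and 85 mm from the axle. The handle is an upright round dark-wood sleeve, 24 mm diameter, from 66 to 130 mm above the bench, that spins freely on its own axis: a gripper holding it can keep its orientation along the arc.
- turntable (a joint): Turntable angle, rad, positive counter-clockwise from above. 0 = middle stop, handle at the front (base -x). Sprung stops at -0.785, 0, +0.785; limits +-0.95. Starts at the stop near -0.785: handle at base -x, +y. Turns with up to about 10 N at the handle; let go within 0.25 rad of a stop it is drawn in and rests within 0.03 rad.
- lamp: White lamp bar fixed on the indexer, 220 mm long (base y), 18 wide, 22 high, underside 192 mm above the bench, centre line 63 mm in front of the axle: close above the handle's path. Arm and post behind. A vertical gripper on the handle hits it; one leaning 30 to 45 deg (fingers pointing down and to base +x) passes. Origin: as indexer.
- lock (a joint): Angle of the lock screw in rad, growing clockwise seen from above: starts between 0 and 0.15, firm end stop (locked) at 1.1. Friction about 0.1 N m; it stays where it is left.
- lock_mouth (a point): Centre of the mouth of the square recess in the lock screw's top, 72 mm above the bench, at base (-0.040, -0.195). The screw is a captive steel knob, 64 mm across its lobes, 34 mm high, axis vertical. Recess 15 mm square, 26 mm deep, 3 mm chamfer, sides along this point's x and y, which turn with the screw (key fits at every quarter turn, 0.2 rad play).
- key: Loose upright T-handled key, 130 mm tall, 0.16 kg: steel shank 12 mm square, origin at the centre of its lower end, z up along the shank, sides of the square along x and y. Cross handle of dark wood along its x: 90 mm long, 14 mm thick (y), from 106 to 130 mm above the origin. Starts upright in the key block.
- key_tip (a point): Centre of the lower end of the key's shank (same point as the origin of key).
- keyblock: Light wooden block 90 x 75 mm, 50 mm high, fixed, origin centre of underside. A square hole (16 mm, 36 mm deep) in its middle holds the key; the key's end stands 14 mm above the bench.
- mandrels: Bystander beside the key block: the same size of wooden block, 40 mm high, with two upright tapered steel mandrels up to 105 mm high; fixed, origin centre of underside. It may stand where the key block stands in another run.
- mug: Bystander: loose red mug, 80 mm diameter, 95 mm high, origin centre of underside. Leave alone.
- jar: Bystander: loose glass jar, 70 mm diameter, 80 mm high, origin centre of underside. Leave alone.
There are look-alikes about, which are no part of the job. Of the things like the key, leave any that is green, orange or turquoise; of the rest the larger one is meant.

How it is judged:
On the way, in this order (a step that is already met when the one before it is completed fails the run):
1. the turntable is at its middle stop, lock still open (value of joint turntable between -0.07 and 0.07 rad and value of joint lock below 0.3 rad), for 0.3 s.
2. the key is in the recess of the lock screw, before it has been turned (z of key_tip in the frame of lock_mouth below -0.018 m and horizontal distance between key_tip and lock_mouth below 0.008 m and angle between key's own z axis and vertical below 0.26 rad and value of joint lock below 0.45 rad), for 0.1 s.
3. the key has turned the lock screw to its end stop (z of key_tip in the frame of lock_mouth below -0.018 m and horizontal distance between key_tip and lock_mouth below 0.008 m and angle between key's own z axis and vertical below 0.26 rad and value of joint lock above 1 rad), for 0.2 s.
At the end, for the whole second after the job is handed in: The turntable rests at its middle stop (within 0.07 rad), the lock screw is at its end stop (beyond 1.0 rad), and the released key stands at rest in the recess: its end at least 18 mm below the mouth, within 8 mm of the axis, leaning less than 0.26 rad (all of step 3 and value of joint turntable between -0.07 and 0.07 rad and linear speed of key below 0.02 m/s); the robot touches nothing.
It fails at once if the work lamp is knocked (over 8 N) (contact force between lamp and anything else above 8 N).
It fails at once if the lock screw is turned while the turntable is off its stop (value of joint lock above 0.45 rad and (value of joint turntable above 0.2 rad or value of joint turntable below -0.2 rad)).
It fails at once if mug or jar pushed more than 30 mm (distance of any of mug, jar from where it was at the start of the episode above 0.03 m).
It also fails if it takes over 64 s, if anything falls off the work surface, if the arm or the gripper's body presses on something with over 40 N, if the wrist force passes 120 N, or if a joint passes its speed limit or range.

## Robot

A 7-joint arm with a two-finger parallel gripper is mounted at the origin on the work surface. World frame = base frame: x ahead of the robot, y to its left, z up, the work surface at z = 0. Lengths are in m, angles in rad, forces in N, time in s.
With the tool pointing down it reaches from about 0.425 to 0.925 m from the base axis. Payload 6.8 kg.
Tool frame: the origin (TCP) lies midway between the tips of the shut fingers; the grasp point (between the pads) lies 19 mm behind it (r.grip_depth is the distance from the TCP to the grasp point, in m); z points along the fingers, y is the line along which they close (so a half turn about z gives the same grasp; the last joint's range is limited). The gripper opens to 85 mm and grips with 20 to 120 N. Pads are 22 mm wide; open, the fingers measure 114 mm over their backs; the gripper's body (76 mm by 85 mm) begins 54 mm behind the grasp point. The pads swing forward as they close: fully open they stand 13 mm farther back than shut.
Start: joints at [1.14, 0.477, 0.022, 1.555, -0.011, 1.109, -0.083], TCP at [0.214, -0.64, 0.231] pointing down, gripper open.
Joint ranges: [-2.96, 2.96], [-0.34, 2.1], [-1.41, 1.46], [0.24, 2.44], [-1.37, 4.51], [0.17, 1.92], [-2.96, 2.96]. Speed limits (rad/s): [2.39, 2.39, 3.14, 3.14, 3.14, 3.14, 3.14].

## Interface

Orientations are given as a rotation vector (axis times angle).
In Python, from bench import telemetry, grab_frame, calibration, order, silhouettes, r gives the robot as it stands.
- The arm moves only by the tool apply_moves, never from a script. Its argument "moves" is a list of rows, each a list of 7 numbers: the turn, a rotation vector about the tool's x, y, z scaled (see below), then the shift along the tool's x, y, z scaled (see below), then the opening, from -1 (shut) to 1 (fully open). A call has exactly 8 rows; each row shifts and turns the commanded pose from where the row before left it, along the tool's axes as they then stand; what a row does not reach is not made up. The controller multiplies each number of a shift by 1000 mm and each number of a turn by 6 degrees. A row lasts 1/12 s, in which the tool goes at most 41.7 mm and 7.16 degrees, less where a joint would pass 70% of its speed; a pose out of reach is approached as far as the arm can. A call with a number of a shift or a turn outside -1 to 1 is refused whole. A call with a gripper value outside its range is refused whole. The fingers move at their own pace and stop on an object; "grip_force" is the grip in N (left out, the last holds). Time passes only in rows, so rows that do not move let the fingers close, or fill a call up. It gives the time, the measured TCP pose, the force, the opening and the grip force at its end, in the units of the state.
- telemetry.get_obs(): the state, without advancing time (a new reading comes with each control period).
- grab_frame(name): name is "side" or "top"; returns the picture (420x560x3 uint8, blue, green, red); there is no depth.
- calibration(name): a dict with "fx", "fy", "cx", "cy" (pixels), "world_from_camera" (4x4, takes a point from camera to world coordinates). Camera axes: x right, y down, z forward; pixel columns grow to the right and rows downward; lengths in m; the calibration is good to about 2 mm. A picture is of the moment at which its call begins. calibration takes no time and is no camera call.
- order.hand_in(): hands the job in; it is judged then, once.
Trained networks look in the newest picture that a camera, given by its name, has taken for a name from the list of things; names that differ only in an ending like _2 or _b are one class to them, and where a whole thing is asked for, a point or a joint stands for the part that bears it (a point fixed in the world has none). Each returns a list of dicts, best first, with "p" (0 to 1); they miss things now and then, are a little off and sometimes report something else, mostly with a low value. They report only what shows in the picture. A call takes as long as a camera call. They do not tell look-alikes from the thing itself.
- silhouettes(thing, camera): "mask" (420x560 bool, what is visible of it) and "extent" ([centre column, centre row, width, height] in pixels, round what is visible of it).
The state is a dict: "clock": time; "joints": joint angles; "qvel": joint speeds; "tau": joint torques, N m; "tcp_pos": TCP position; "orientation": TCP orientation; "contact_force": force on the tool from outside, world axes, zero at the start; "moment": the same for the moment, N m; "grip_width": finger opening in m; "gripper_force": force on a finger pad.
Only numpy, scipy, OpenCV 4.12 (cv2) and the standard library are available. Lean on these libraries where they do the work, as an engineer would, in place of code of your own. Each camera call takes 0.05 s, during which the arm holds its last target. There are 200 camera calls.

## Working session

There is one attempt and no reset: what is moved stays moved. The work goes in short steps, Python scripts to look and compute and a tool call to move; the robot and the scene stay as the last step left them, time stands still between calls to the robot, and variables do not carry over. Pictures are saved under pics/ and viewed, at most 10 in all, crops included, and the job is handed in when it is done.

Besides the shell and the picture viewer there is one more tool, called as name(argument=value, ...) on one line, values as JSON. apply_moves: Moves the arm, as the interface text tells. Its arguments: {"type":"object","properties":{"moves":{"type":"array"},"grip_force":{"type":"number"}},"required":["moves"]}

```bash
ls; mkdir -p pics
python3 - <<'E'
from bench import telemetry, grab_frame, calibration, silhouettes, r
import cv2,numpy as np
np.set_printoptions(precision=4,suppress=True)
print(telemetry.get_obs(), r.grip_depth)
for c in("side","top"):
    im=grab_frame(c); cv2.imwrite(f"pics/{c}0.png",im); k=calibration(c)
    print(c,k)
    for t in ("indexer","hub","grip","lock","key","keyblock","mandrels","mug","jar","lamp"):
        for d in silhouettes(t,c)[:4]: print(t,round(d["p"],2),np.round(d["extent"],1),int(d["mask"].sum()))
E
```

```text
pics
{'clock': 0.0, 'joints': array([ 1.1399,  0.4778,  0.0223,  1.5564, -0.0115,  1.1093, -0.0831]), 'qvel': array([ 0.0002, -0.0001, -0.    ,  0.0007,  0.0018, -0.0003, -0.001 ]), 'tau': array([  0.0004, -59.6439,   1.6085, -28.1186,   0.0125,   0.0095,
        -0.    ]), 'tcp_pos': array([ 0.2139, -0.6396,  0.2303]), 'orientation': array([-3.099 , -0.5045,  0.0007]), 'contact_force': array([0.4174, 0.0535, 0.653 ]), 'moment': array([-0.0207, -0.0075,  0.0016]), 'gripper_force': 0.0, 'grip_width': 0.08561556011127953} 0.0187
side {'fx': 437.5094079258783, 'fy': 437.5094079258783, 'cx': 280.42492089420693, 'cy': 205.22058644902586, 'world_from_camera': array([[ 0.9998,  0.0109,  0.0144,  0.479 ],
       [-0.007 , -0.4981,  0.8671, -0.9519],
       [ 0.0166, -0.8671, -0.4979,  0.6225],
       [ 0.    ,  0.    ,  0.    ,  1.    ]])}
indexer 0.92 [301.7 186.4 111.4 131.2] 7387
indexer 0.25 [299.3 220.8  27.   19.5] 471
hub 0.62 [260.6 279.2  46.3  43.5] 1620
hub 0.61 [299.9 178.1  72.8  52.9] 2370
grip 0.74 [298.2 179.1  70.7  50.9] 2411
grip 0.55 [263.5 252.5  42.6  42.6] 745
lock 0.9
[... 863 characters left out ...]
5 109.3] 9289
hub 0.91 [219.2 195.9  74.5  68.8] 3139
grip 0.75 [220.4 199.9  68.3  66.3] 3251
lock 0.86 [288.4 198.8  23.5  17.6] 337
lock 0.5 [357.  137.8  27.6  29.2] 531
key 0.78 [338.9 179.1  31.   13.9] 190
key 0.7 [422.  258.9  21.8  33. ] 322
key 0.45 [353.9 227.4  11.2  34.7] 220
key 0.44 [381.2 260.6   5.4  22.3] 94
keyblock 0.76 [350.7 229.2  24.8  32.3] 655
keyblock 0.44 [218.9 197.6  75.1  71.6] 3335
mandrels 0.92 [383.  201.   28.7  33.2] 754
mandrels 0.45 [218.6 199.7  71.7  66.4] 3097
mug 0.75 [148.7 271.6  34.5  37.1] 893
mug 0.52 [216.1 182.7  82.5  77. ] 987
mug 0.27 [287.  198.6  21.4  19.9] 364
jar 0.9 [357.  136.7  26.6  27.7] 525
lamp 0.68 [216.1 180.3  78.8  81.2] 977
```

Run:
```python
import cv2,numpy as np
a=cv2.imread("pics/side0.png")[110:360,170:450]; b=cv2.imread("pics/top0.png")[110:310,120:460]
cv2.imwrite("pics/side0c.png",cv2.resize(a,(672,600),interpolation=cv2.INTER_CUBIC)); cv2.imwrite("pics/top0c.png",cv2.resize(b,(800,470),interpolation=cv2.INTER_CUBIC))
```

```text
(no output)
```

View pics/side0c.png

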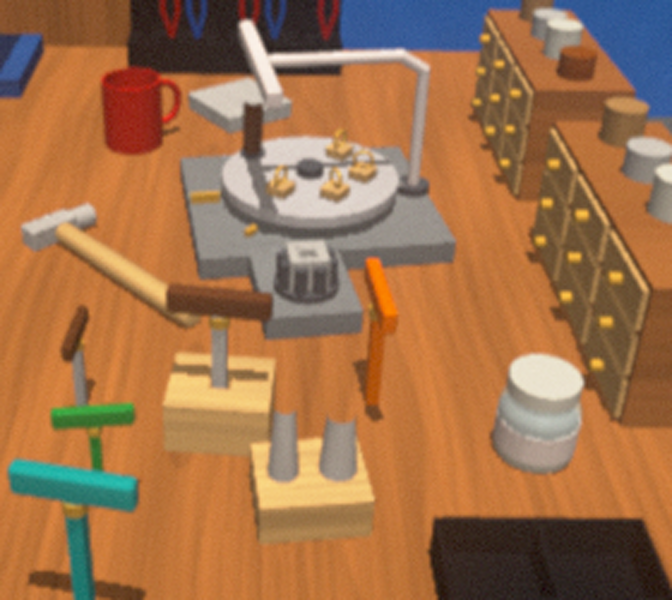

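View pics/top0c.png

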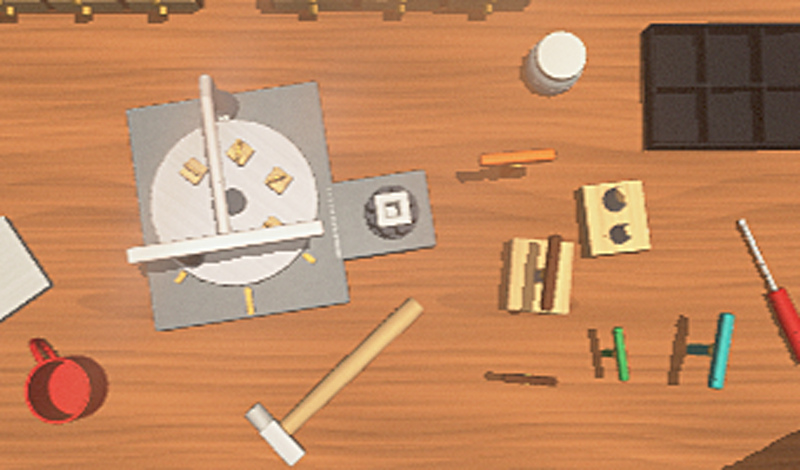

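Candidates for the key, in side-view pixels:
- Large brown key in the light block: (262,240), top (354,227). This is the choice.
- Small brown key: (202,250).
- Green: (209,285).
- Turquoise: (203,320).
- Orange: (328,245).

The mandrel block is at (301,311). I'll check the choice in a close crop, with the lock and the turntable beside it.

Run:
```python
import cv2,numpy as np
s=cv2.imread("pics/side0.png");t=cv2.imread("pics/top0.png")
def c(im,x,y,w,h,k): return cv2.resize(im[y:y+h,x:x+w],(w*k,h*k),interpolation=cv2.INTER_CUBIC)
a=c(s,232,220,50,50,6);b=c(t,330,203,50,50,6); d=c(s,272,195,50,50,6); e=c(t,263,173,50,50,6)
cv2.imwrite("pics/close.png",np.vstack([np.hstack([a,b]),np.hstack([d,e])]))
```

```text
(no output)
```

View pics/close.png

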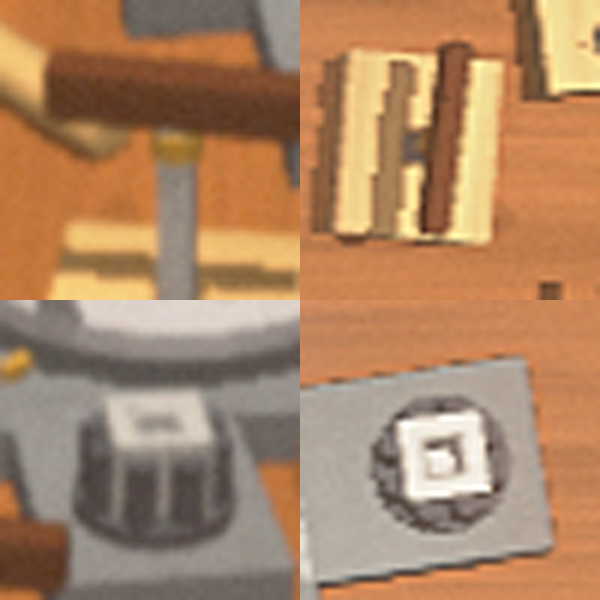

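The close crop shows the chosen key: large, brown handle, brass collar, standing in the light block. Its handle is centred at top px (354.2,226), side px (261.7,236). The lock recess rim is at top px (287.2,199), side px (298.7,215). Now I'll measure positions.

```bash
cat > h.py <<'E'
import numpy as np,cv2
from scipy.spatial.transform import Rotation as R
from bench import telemetry, grab_frame, calibration, silhouettes
np.set_printoptions(precision=4,suppress=True)
def ray(c,p):
    k=calibration(c);T=k["world_from_camera"]
    d=T[:3,:3]@np.array([(p[0]-k["cx"])/k["fx"],(p[1]-k["cy"])/k["fy"],1]);return T[:3,3],d/np.linalg.norm(d)
def atz(c,p,z):
    o,d=ray(c,p);return o+d*(z-o[2])/d[2]
def tri(pt,ps):
    rs=[ray("top",pt),ray("side",ps)]
    A=sum(np.eye(3)-np.outer(d,d) for o,d in rs);b=sum((np.eye(3)-np.outer(d,d))@o for o,d in rs)
    x=np.linalg.solve(A,b);return x,[round(float(np.linalg.norm(np.cross(x-o,d))),4) for o,d in rs]
def proj(c,X):
    k=calibration(c);T=np.linalg.inv(k["world_from_camera"]);q=T[:3,:3]@X+T[:3,3]
    return np.array([k["fx"]*q[0]/q[2]+k["cx"],k["fy"]*q[1]/q[2]+k["cy"]])
def plan(pos,rot=None):
    "remaining shift in tool axes / turn (units of 6deg) from the measured pose"
    o=telemetry.get_obs();Rt=R.from_rotvec(o["orientation"])
    print("tcp",o["tcp_pos"],"F",o["contact_force"],"w",round(o["grip_width"],4),"t",round(o["clock"],2))
    print("dpos world",pos-o["tcp_pos"],"tool",Rt.inv().apply(pos-o["tcp_pos"]))
    if rot is not None: print("turn/6deg",np.degrees((Rt.inv()*rot).as_rotvec())/6)
E
python3 - <<'E'
from h import *
print("key handle",tri((354.2,226),(261.7,236)))
P=lambda x,y:((x-300)/6+330,y/6+203)
for z in(.144,):
    a=atz("top",P(455,45),z);b=atz("top",P(435,232),z);print("handle ends",a,b,"yaw",np.arctan2(*(a-b)[[1,0]]),np.linalg.norm(a-b))
print("block",np.mean([atz("top",P(*q),.05) for q in((350,50),(502,62),(492,242),(338,235))],0),"shank side",tri((352,226),(261.7,268)))
print("mouth",tri((287.2,199),(298.7,215)),atz("top",(287.2,199),.072),atz("side",(298.7,215),.072))
C=lambda x,y:(x/2.353+120,y/2.353+110)
q=[atz("top",C(*p),.03) for p in((127,108),(317,82),(348,300),(158,330))]
for i,(m,n) in enumerate(((1,0),(2,1),(2,3),(3,0))):
    v=q[m]-q[n];print("edge",np.linalg.norm(v),"yaw",(np.arctan2(v[0],-v[1]) if i in(0,2) else np.arctan2(-v[1],-v[0])))
im=grab_frame("top")
for t in("hub","lock","keyblock","jar"):
    d=silhouettes(t,"top")[0];c=max(cv2.findContours(d["mask"].astype(np.uint8),0,1)[0],key=len)
    h=cv2.convexHull(c);e=cv2.fitEllipse(h);print(t,d["p"],e, atz("top",e[0],.06))
# disc by edge colour
g=cv2.cvtColor(cv2.imread("pics/top0.png"),cv2.COLOR_BGR2HSV);m=((g[...,1]<40)&(g[...,2]>170)).astype(np.uint8)
m[:, :170]=0;m[:,262:]=0;m[:155]=0;m[:,]=m
n,l,s,ce=cv2.connectedComponentsWithStats(m);print(s[:6],ce[:6])
print("marks",[atz("top",C(*p),.03) for p in((250,288),(249,314),(303,254),(314,263),(175,283),(186,273))])
print("cap",atz("top",C(235,202),.065))
E
```

```text
key handle (array([ 0.4543, -0.2234,  0.1327]), [0.0004, 0.0004])
handle ends [ 0.4959 -0.2269  0.144 ] [ 0.4105 -0.216   0.144 ] yaw -0.1265654649564599 0.08612878739805223
block [ 0.454  -0.2251  0.05  ] shank side (array([ 0.4563, -0.2297,  0.0574]), [0.0017, 0.0017])
mouth (array([ 0.5379, -0.0402,  0.072 ]), [0.0011, 0.0011]) [ 0.5368 -0.0402  0.072 ] [ 0.5391 -0.0399  0.072 ]
edge 0.2474740432606396 yaw 0.1321073834717
edge 0.2840187392524645 yaw 0.1379542207518116
edge 0.24356764690100713 yaw 0.15180601394022236
edge 0.2888660864119782 yaw 0.15154409485126813
hub 0.84 ((230.35191345214844, 186.3013458251953), (43.14646911621094, 56.79737854003906), 142.91065979003906) [0.5767 0.1269 0.06  ]
lock 0.72 ((286.6361083984375, 199.09605407714844), (20.28523063659668, 21.307838439941406), 92.49882507324219) [ 0.5379 -0.0389  0.06  ]
keyblock 0.84 ((342.43743896484375, 225.7726287841797), (19.69540786743164, 34.901336669921875), 5.1438140869140625) [ 0.4586 -0.2013  0.06  ]
jar 0.65 ((356.04119873046875, 136.58596801757812), (23.080055236816406, 28.356548309326172), 32.309322357177734) [ 0.7238 -0.2465  0.06  ]
[[     0      0    560    420 229711]
 [   174    155     88     93   5182]
 [   201    155      1      1      1]
 [   174    157      1      1      1]
 [   177    156      1      1      1]
 [   180    156      1      1      1]] [[280.8557 209.5966]
 [222.1563 200.4875]
 [201.     155.    ]
 [174.     157.    ]
 [177.     156.    ]
 [180.     156.    ]]
marks [array([0.4421, 0.1416, 0.03  ]), array([0.4092, 0.1427, 0.03  ]), array([0.485 , 0.0742, 0.03  ]), array([0.4735, 0.0602, 0.03  ]), array([0.4489, 0.237 , 0.03  ]), array([0.4615, 0.2231, 0.03  ])]
cap [0.5479 0.1571 0.065 ]
```

```bash
cat >> h.py <<'E'
HUB=np.array([.5495,.158,.06]);YAW=.14;BZ=R.from_rotvec([0,0,YAW])
def lean(a,yaw=YAW): # fingers down and to +x by a deg, tool y = -base y
    a=np.radians(a);s,c=np.sin(a),np.cos(a)
    return R.from_rotvec([0,0,yaw])*R.from_matrix(np.array([[c,0,s],[0,-1,0],[s,0,-c]]))
def grip(th,z=.1): return HUB+BZ.apply([-.085*np.cos(th),-.085*np.sin(th),z-.06])
def path(pos,rot,n,start=None):
    o=telemetry.get_obs();p,q=(o["tcp_pos"],R.from_rotvec(o["orientation"])) if start is None else start
    tv=(q.inv()*rot).as_rotvec();u=np.degrees(tv)/6/n
    print("turn/row",np.round(u,3))
    for i in range(n):
        qi=q*R.from_rotvec(tv*i/n);print(i,np.round(qi.inv().apply((pos-p)/n),4))
    return pos,rot
E
python3 - <<'E'
from h import *
G=grip(-.785);print("grip",G,"side proj z.13,.066",proj("side",[G[0],G[1],.13]),proj("side",[G[0],G[1],.066]),"top",proj("top",[G[0],G[1],.13]))
print("lamp ends",[HUB+BZ.apply([-.063,y,0]) for y in(-.11,.11)])
L=lean(40);z=L.as_matrix()[:,2]
tcp=grip(-.785,.1)+.0187*z; print("tcp grasp",tcp,"pre",tcp-.13*z)
s=path(np.array([.46,-.2,.32]),lean(0,0),16)
s=path(np.array([.40,.1,.30]),lean(40),8,s)
E
```

```text
grip [0.4816 0.2091 0.1   ] side proj z.13,.066 [275.6231 152.406 ] [275.3802 172.628 ] top [198.2547 216.8561]
lamp ends [array([0.5025, 0.0403, 0.06  ]), array([0.4718, 0.2581, 0.06  ])]
tcp grasp [0.4935 0.2108 0.0857] pre [0.4107 0.1991 0.1853]
turn/row [ 0.    -0.     0.193]
0 [ 0.0233 -0.0212 -0.0055]
1 [ 0.0229 -0.0217 -0.0055]
2 [ 0.0224 -0.0221 -0.0055]
3 [ 0.022  -0.0226 -0.0055]
4 [ 0.0215 -0.023  -0.0055]
5 [ 0.021  -0.0235 -0.0055]
6 [ 0.0206 -0.0239 -0.0055]
7 [ 0.0201 -0.0243 -0.0055]
8 [ 0.0196 -0.0247 -0.0055]
9 [ 0.0191 -0.0251 -0.0055]
10 [ 0.0186 -0.0255 -0.0055]
11 [ 0.0181 -0.0258 -0.0055]
12 [ 0.0175 -0.0262 -0.0055]
13 [ 0.017  -0.0265 -0.0055]
14 [ 0.0165 -0.0269 -0.0055]
15 [ 0.0159 -0.0272 -0.0055]
turn/row [ 0.058  0.832 -0.16 ]
0 [-0.0075 -0.0375  0.0025]
1 [-0.0071 -0.0376  0.0021]
2 [-0.0066 -0.0377  0.0017]
3 [-0.0061 -0.0378  0.0014]
4 [-0.0056 -0.0379  0.0011]
5 [-0.005  -0.038   0.0009]
6 [-0.0045 -0.0381  0.0007]
7 [-0.0039 -0.0381  0.0006]
```

apply_moves(moves=[[0, 0, 0.19, 0.023, -0.021, -0.0055, 1], [0, 0, 0.19, 0.023, -0.022, -0.0055, 1], [0, 0, 0.19, 0.0225, -0.022, -0.0055, 1], [0, 0, 0.19, 0.022, -0.0225, -0.0055, 1], [0, 0, 0.19, 0.0215, -0.023, -0.0055, 1], [0, 0, 0.19, 0.021, -0.0235, -0.0055, 1], [0, 0, 0.19, 0.0205, -0.024, -0.0055, 1], [0, 0, 0.19, 0.02, -0.0245, -0.0055, 1]])

```text
clock: 2.02
tcp_pos: [0.3371, -0.4184, 0.2758]
orientation: [3.131, 0.255, 0.0]
contact_force: [1.1, 0.5, 0.3]
grip_width: 0.0854
gripper_force: 0.0
```

apply_moves(moves=[[0, 0, 0.19, 0.0195, -0.0245, -0.0055, 1], [0, 0, 0.19, 0.019, -0.025, -0.0055, 1], [0, 0, 0.19, 0.0185, -0.0255, -0.0055, 1], [0, 0, 0.19, 0.018, -0.026, -0.0055, 1], [0, 0, 0.19, 0.0175, -0.026, -0.0055, 1], [0, 0, 0.19, 0.017, -0.0265, -0.0055, 1], [0, 0, 0.19, 0.0165, -0.027, -0.0055, 1], [0, 0, 0.19, 0.016, -0.027, -0.0055, 1]])

```text
clock: 2.68
tcp_pos: [0.4591, -0.1982, 0.3199]
orientation: [3.141, 0.005, 0.001]
contact_force: [0.2, -0.4, -0.3]
grip_width: 0.0854
gripper_force: 0.0
```

apply_moves(moves=[[0.06, 0.83, -0.16, -0.0075, -0.0375, 0.0025, 1], [0.06, 0.83, -0.16, -0.007, -0.0375, 0.002, 1], [0.06, 0.83, -0.16, -0.0065, -0.0375, 0.0015, 1], [0.06, 0.83, -0.16, -0.006, -0.038, 0.0015, 1], [0.06, 0.83, -0.16, -0.0055, -0.038, 0.001, 1], [0.06, 0.83, -0.16, -0.005, -0.038, 0.001, 1], [0.06, 0.83, -0.16, -0.0045, -0.038, 0.0005, 1], [0.06, 0.83, -0.16, -0.004, -0.038, 0.0005, 1]])

```text
clock: 3.35
tcp_pos: [0.4114, 0.0533, 0.2976]
orientation: [-2.982, -0.169, -0.905]
contact_force: [0.6, -0.3, -0.4]
grip_width: 0.0857
gripper_force: 0.0
```

Run:
```python
from h import *
L=lean(40);z=L.as_matrix()[:,2];tcp=grip(-.785,.1)+.0187*z
print(telemetry.get_obs()["joints"])
plan(tcp-.13*z,L); s=path(tcp-.13*z,L,8)
im=grab_frame("side"); cv2.imwrite("pics/s1.png",im); cv2.imwrite("pics/t1.png",grab_frame("top"))
```

```text
[ 0.0877 -0.3364 -0.3756  2.4047 -0.0096  0.4727 -1.7548]
tcp [0.4114 0.0533 0.2976] F [ 0.6272 -0.3215 -0.4327] w 0.0857 t 3.35
dpos world [-0.0007  0.1458 -0.1123] tool [-0.0487 -0.1463  0.1005]
turn/6deg [ 0.2584  1.0453 -0.1632]
turn/row [ 0.032  0.131 -0.02 ]
0 [-0.0061 -0.0183  0.0126]
1 [-0.0062 -0.0183  0.0125]
2 [-0.0064 -0.0182  0.0125]
3 [-0.0065 -0.0182  0.0125]
4 [-0.0066 -0.0182  0.0125]
5 [-0.0068 -0.0181  0.0124]
6 [-0.0069 -0.0181  0.0124]
7 [-0.007  -0.0181  0.0124]
```

Run:
```python
from h import *
L=lean(40);z=L.as_matrix()[:,2];tcp=grip(-.785,.1)+.0187*z
s=path(tcp-.09*z,L,8)
```

```text
turn/row [ 0.026  0.135 -0.013]
0 [-0.0053 -0.018   0.0175]
1 [-0.0055 -0.018   0.0175]
2 [-0.0057 -0.0179  0.0175]
3 [-0.0059 -0.0179  0.0175]
4 [-0.0062 -0.0178  0.0174]
5 [-0.0064 -0.0178  0.0174]
6 [-0.0066 -0.0178  0.0173]
7 [-0.0068 -0.0177  0.0173]
```

View pics/s1.png

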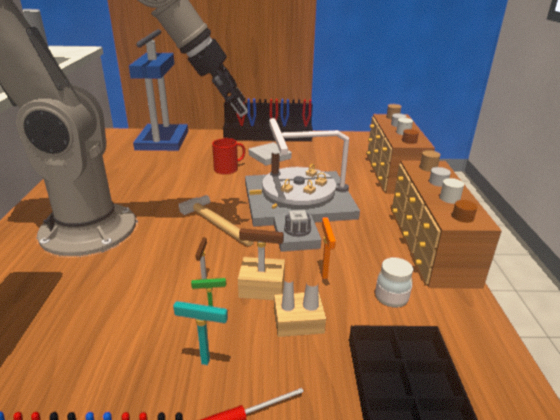

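The side view shows the gripper at px (240,100), leaning in front of the lamp end at (278,125). The path down to the handle at (275,163) is clear.

apply_moves(moves=[[0.03, 0.13, -0.01, -0.0055, -0.018, 0.0175, 1], [0.03, 0.13, -0.01, -0.0055, -0.018, 0.0175, 1], [0.03, 0.13, -0.01, -0.0055, -0.018, 0.0175, 1], [0.03, 0.13, -0.01, -0.006, -0.018, 0.0175, 1], [0.03, 0.13, -0.01, -0.006, -0.018, 0.0175, 1], [0.03, 0.13, -0.01, -0.0065, -0.018, 0.0175, 1], [0.03, 0.13, -0.01, -0.0065, -0.018, 0.0175, 1], [0.03, 0.13, -0.01, -0.007, -0.0175, 0.0175, 1]])

```text
clock: 4.12
tcp_pos: [0.4316, 0.1495, 0.2257]
orientation: [-2.938, -0.19, -0.981]
contact_force: [-0.3, 0.2, 1.2]
grip_width: 0.0855
gripper_force: 0.0
```

Run:
```python
from h import *
L=lean(40);z=L.as_matrix()[:,2];tcp=grip(-.785,.1)+.0187*z
print(telemetry.get_obs()["joints"])
plan(tcp,L)
s=path(tcp-.06*z,L,6)
```

```text
[ 0.9982 -0.3178 -1.3963  2.4333 -0.5982  0.1728 -1.3708]
tcp [0.4316 0.1495 0.2257] F [-0.2947  0.1772  1.1547] w 0.0855 t 4.12
dpos world [ 0.0619  0.0613 -0.1401] tool [-0.0287 -0.0532  0.1535]
turn/6deg [ 0.0874  0.5117 -0.0712]
turn/row [ 0.015  0.085 -0.012]
0 [-0.0053 -0.0088  0.0156]
1 [-0.0055 -0.0088  0.0156]
2 [-0.0056 -0.0087  0.0155]
3 [-0.0057 -0.0087  0.0155]
4 [-0.0058 -0.0087  0.0154]
5 [-0.006  -0.0087  0.0154]
```

```bash
cat > fk.py <<'E'
from h import *
from scipy.optimize import least_squares
LIM=np.array([[-2.96,2.96],[-.34,2.1],[-1.41,1.46],[.24,2.44],[-1.37,4.51],[.17,1.92],[-2.96,2.96]])
D=[([ 1.1399,.4778,.0223,1.5564,-.0115,1.1093,-.0831],[.2139,-.6396,.2303],[-3.099,-.5045,.0007]),
([.0877,-.3364,-.3756,2.4047,-.0096,.4727,-1.7548],[.4114,.0533,.2976],[-2.982,-.169,-.905]),
([.9982,-.3178,-1.3963,2.4333,-.5982,.1728,-1.3708],[.4316,.1495,.2257],[-2.938,-.19,-.981])]
def fk(q,P):
    d,a,b,L,ox,c0,s7=P;z=lambda t:R.from_euler("z",t);y=lambda t:R.from_euler("y",t)
    T=z(c0+q[0])*y(q[1]);p=np.array([0,0,d])+T.apply([0,0,a]) ;T=T*z(q[2]);p=p+T.apply([ox,0,0]);T=T*y(q[3]);p=p+T.apply([-ox,0,b])
    T=T*z(q[4])*y(q[5]);p=p+T.apply([0,0,L]);return p,T*z(q[6]+s7)
E
python3 - <<'E'
from fk import *
def res(P,sg=1):
    e=[]
    for q,p,o in D:
        x,Rr=fk(np.array(q),P);e+=list(x-p)+list(.1*(R.from_rotvec(o).inv()*Rr).as_rotvec())
    return e
best=None
for c0 in(-2.4,-1.2,0,1.2):
  for s7 in(0,1.57,3.1,-1.57):
    s=least_squares(res,[.3,.4,.4,.25,0,c0,s7])
    if best is None or s.cost<best.cost: best=s
print(best.cost,best.x,np.array(res(best.x)).reshape(3,6))
E
```

```text
0.03626271378839161 [ 0.4639 -1.5412 -0.7914 -0.3742  0.5948  0.5886  4.8793] [[-0.1117  0.0262 -0.1485 -0.0004  0.      0.0224]
 [ 0.0091  0.0953  0.1078  0.0222 -0.0018 -0.0128]
 [-0.1134  0.0189  0.0407  0.0202 -0.0017 -0.0096]]
```

Run:
```python
from fk import *
import itertools
best=[]
for sg in itertools.product((1,-1),repeat=6):
    S=np.array([sg[0],1,sg[1],sg[2],sg[3],sg[4],sg[5]])
    def res(P):
        e=[]
        for q,p,o in D:
            x,Rr=fk(S*q,P);e+=list(x-p)+list(.1*(R.from_rotvec(o).inv()*Rr).as_rotvec())
        return e
    for c0 in(0,3.1):
      for s7 in(0,3.1):
        s=least_squares(res,[.3,.4,.4,.25,0,c0,s7],max_nfev=40);best.append((s.cost,S,s.x))
best.sort(key=lambda t:t[0])
for b in best[:3]: print(*b)
```

```text
0.0004510343761679028 [-1  1 -1  1 -1  1 -1] [ 0.2977  0.5718  0.4857  0.341  -0.0187 -0.0978  1.4851]
0.00045103437616957634 [-1  1 -1  1 -1  1 -1] [ 0.2977  0.5718  0.4857  0.341  -0.0187 -0.0978  1.4851]
0.005940203913286134 [-1  1 -1  1  1  1 -1] [ 0.1663  0.4598  0.4402  0.1663  0.0513 -0.0936  1.8914]
```

```bash
cat >> fk.py <<'E'
S=np.array([-1,1,-1,1,-1,1,-1])
def fk(q,P):
    d,a,b,L,ox,c0,s7,wx,o2,o4,o6=P;q=S*q;z=lambda t:R.from_euler("z",t);y=lambda t:R.from_euler("y",t)
    T=z(c0+q[0])*y(q[1]+o2);p=np.array([0,0,d])+T.apply([0,0,a]);T=T*z(q[2]);p=p+T.apply([ox,0,0]);T=T*y(q[3]+o4);p=p+T.apply([-ox,0,b])
    T=T*z(q[4])*y(q[5]+o6);p=p+T.apply([wx,0,L]);return p,T*z(q[6]+s7)
E
python3 - <<'E'
from fk import *
def res(P):
    e=[]
    for q,p,o in D:
        x,Rr=fk(np.array(q),P);e+=list(x-p)+list(.1*(R.from_rotvec(o).inv()*Rr).as_rotvec())
    return e
for m in (0,1):
    f=lambda P:np.r_[res(P),(.0,.03)[m]*P[8:],.05*P[4],.05*P[7]]
    s=least_squares(f,[.3,.57,.48,.34,0,-.1,1.48,0,0,0,0]);print(s.x);print(np.array(res(s.x)).reshape(3,6))
E
```

```text
[ 0.4384  0.5269  0.6006  0.2463  0.0348 -0.0984  1.4547  0.1132  0.1253
  0.1474 -0.2388]
[[-0.0052 -0.0015  0.0028  0.0034 -0.0003 -0.0016]
 [-0.0028  0.0121 -0.0041 -0.0015 -0.0033 -0.0019]
 [ 0.0021 -0.0015  0.0013 -0.008   0.0037  0.0035]]
[ 0.3867  0.5193  0.5664  0.2464  0.0206 -0.1005  1.4567  0.0827  0.109
  0.087  -0.1638]
[[-0.0062 -0.0016  0.0034  0.0032 -0.0002 -0.0013]
 [-0.0036  0.0139 -0.0048 -0.0021 -0.0032 -0.0017]
 [ 0.0031 -0.0017  0.0014 -0.0053  0.003   0.003 ]]
```

Run:
```python
from h import *
import itertools
o=telemetry.get_obs();print(o["joints"],o["tcp_pos"],o["orientation"])
s=path(np.array([.50,.0,.32]),lean(0,0),8)
from fk import D
best=[]
for sg in itertools.product((1,-1),repeat=6):
    S=np.array([sg[0],1,*sg[1:]])
    def res(P):
        e=[]
        for q,p,o in D:
            t=S*np.array(q)+P
            e+=list((R.from_rotvec(o).inv()*R.from_euler("ZYZYZYZ",t)).as_rotvec())
        return np.r_[e,.01*P[1:6]]
    for c0 in(0,1.57,3.1,-1.57):
      for s7 in(0,1.57,3.1,-1.57):
        s=least_squares(res,[c0,0,0,0,0,0,s7],max_nfev=40) if 'least_squares' in globals() else __import__('scipy.optimize').optimize.least_squares(res,[c0,0,0,0,0,0,s7],max_nfev=40);best.append((s.cost,S,s.x))
best.sort(key=lambda t:t[0])
for b in best[:40:6]: print(*b)
```

```text
[ 0.9982 -0.3178 -1.3963  2.4333 -0.5982  0.1728 -1.3708] [0.4316 0.1495 0.2257] [-2.9379 -0.1902 -0.9813]
turn/row [-0.047 -0.769  0.149]
0 [ 0.0119  0.0197 -0.0057]
1 [ 0.0117  0.0195 -0.0066]
2 [ 0.0115  0.0194 -0.0074]
3 [ 0.0111  0.0192 -0.0082]
4 [ 0.0107  0.0191 -0.009 ]
5 [ 0.0103  0.019  -0.0098]
6 [ 0.0098  0.0189 -0.0105]
7 [ 0.0092  0.0188 -0.0112]Traceback (most recent call last):
  File "<stdin>", line 17, in <module>
    return func(*args, **kwargs)
    vector_fun = VectorFunction(
        fun_wrapped,
    ...<6 lines>...
        workers=workers
    )
    self._update_fun()
    ~~~~~~~~~~~~~~~~^^
    self.f = self.fun_wrapped(xp_copy(self.x))
             ~~~~~~~~~~~~~~~~^^^^^^^^^^^^^^^^^
    return np.atleast_1d(self.fun(x))
                         ~~~~~~~~^^^
    return self.f(x, *self.args, **self.kwargs)
           ~~~~~~^^^^^^^^^^^^^^^^^^^^^^^^^^^^^^
  File "<stdin>", line 13, in res
  File "scipy/spatial/transform/_rotation.pyx", line 1413, in scipy.spatial.transform._rotation.Rotation.from_euler
ValueError: Expected axis specification to be a non-empty string of upto 3 characters, got ZYZYZYZ
```

apply_moves(moves=[[-0.05, -0.77, 0.15, 0.012, 0.0195, -0.0055, 1], [-0.05, -0.77, 0.15, 0.0115, 0.0195, -0.0065, 1], [-0.05, -0.77, 0.15, 0.0115, 0.0195, -0.0075, 1], [-0.05, -0.77, 0.15, 0.011, 0.019, -0.008, 1], [-0.05, -0.77, 0.15, 0.0105, 0.019, -0.009, 1], [-0.05, -0.77, 0.15, 0.0105, 0.019, -0.01, 1], [-0.05, -0.77, 0.15, 0.01, 0.019, -0.0105, 1], [-0.05, -0.77, 0.15, 0.009, 0.019, -0.011, 1]])

```text
clock: 4.78
tcp_pos: [0.4882, 0.0169, 0.3119]
orientation: [-3.126, -0.029, -0.07]
contact_force: [-0.4, 0.6, 1.3]
grip_width: 0.0853
gripper_force: 0.0
```

Run:
```python
from fk import *
import itertools
o=telemetry.get_obs();print(o["joints"],o["tcp_pos"],o["orientation"],o["clock"])
D.append((o["joints"],o["tcp_pos"],o["orientation"]))
open("fk.py","a").write(f"\nD.append(({o['joints'].tolist()},{o['tcp_pos'].tolist()},{o['orientation'].tolist()}))\n")
ro=lambda t:R.from_euler("ZYZ",t[:3])*R.from_euler("YZY",t[3:6])*R.from_euler("Z",t[6])
best=[]
for sg in itertools.product((1,-1),repeat=6):
    S=np.array([sg[0],1,*sg[1:]])
    def res(P):
        e=[]
        for q,p,o in D: e+=list((R.from_rotvec(o).inv()*ro(S*np.array(q)+P)).as_rotvec())
        return np.r_[e,.003*P[1:6]]
    for c0 in(0,3.1):
      for s7 in(0,1.57,3.1,-1.57):
        s=least_squares(res,[c0,0,0,0,0,0,s7],max_nfev=30);best.append((s.cost,S,s.x))
best.sort(key=lambda t:t[0])
for b in best[:12:2]: print(*b)
```

```text
[ 0.9673  0.2731 -1.2935  1.8575  0.2839  1.1738 -1.9683] [0.4882 0.0169 0.3119] [-3.1258 -0.0286 -0.0695] 4.7833
5.3251237845099546e-08 [-1  1 -1  1 -1  1 -1] [-0.0005  0.0001  0.0001 -0.0002 -0.0001  0.0002  1.5706]
5.325123784517555e-08 [-1  1 -1  1 -1  1 -1] [-0.0005  0.0001  0.0001 -0.0002 -0.0001  0.0002  1.5706]
5.3251237845215014e-08 [-1  1 -1  1 -1  1 -1] [ 6.2827  0.0001  0.0001 -0.0002 -0.0001  0.0002  1.5706]
5.325123789356086e-08 [-1  1 -1  1 -1  1 -1] [-0.0005  0.0001  0.0001 -0.0002 -0.0001  0.0002  1.5706]
4.4461579815800705e-05 [-1  1 -1 -1 -1 -1 -1] [ 6.2827  0.0001 -3.1414  0.0001 -0.0001 -0.0001 -1.5709]
4.4461579815801586e-05 [-1  1 -1 -1 -1 -1 -1] [-0.0005  0.0001 -3.1414  0.0001 -0.0001 -0.0001 -1.5709]
```

```bash
cat >> fk.py <<'E'
ro=lambda t:R.from_euler("ZYZ",t[:3])*R.from_euler("YZY",t[3:6])*R.from_euler("Z",t[6])
def basis(q):
    t=S*np.array(q)+np.array([0,0,0,0,0,0,np.pi/2])
    R1=R.from_euler("Z",t[0]);R2=R1*R.from_euler("Y",t[1]);R3=R2*R.from_euler("Z",t[2]);R4=R3*R.from_euler("Y",t[3]);R6=R4*R.from_euler("ZY",t[4:6])
    m=[R1.as_matrix(),R2.as_matrix(),R3.as_matrix(),R4.as_matrix(),R6.as_matrix()]
    #  d, y2, a, y4(link3 lateral), b, L , y6
    return np.c_[[0,0,1],m[1][:,1],m[1][:,2],m[3][:,1],m[3][:,2],m[4][:,2],m[4][:,1]],R6*R.from_euler("Z",t[6])
def fit():
    A=np.vstack([basis(q)[0] for q,_,_ in D]);b=np.hstack([p for _,p,_ in D])
    x=np.linalg.lstsq(A,b,rcond=None)[0];return x,(A@x-b).reshape(-1,3)
E
python3 - <<'E'
from fk import *
x,r=fit();print(x);print(r)
E
```

```text
[ 0.287  -0.0305  0.5418 -0.0314  0.4725  0.3271 -0.0004]
[[ 0.0001  0.      0.    ]
 [ 0.     -0.     -0.    ]
 [-0.     -0.      0.    ]
 [-0.     -0.     -0.    ]]
```

```bash
cat >> fk.py <<'E'
X,_=fit()
def FK(q):
    B,Rr=basis(q);return B@X,Rr
def ik(pos,rot,q0,w=1e-3,m=.03):
    f=lambda q:np.r_[(FK(q)[0]-pos)*5,(rot.inv()*FK(q)[1]).as_rotvec(),w*(q-q0)]
    s=least_squares(f,np.clip(q0,LIM[:,0]+m+.001,LIM[:,1]-m-.001),bounds=(LIM[:,0]+m,LIM[:,1]-m),max_nfev=200)
    p,Rr=FK(s.x);return s.x,np.linalg.norm(p-pos),np.linalg.norm((rot.inv()*Rr).as_rotvec())
E
python3 - <<'E'
from fk import *
rng=np.random.default_rng(0)
for a in(40,33):
  for th in(-.785,0):
   L=lean(a);z=L.as_matrix()[:,2];p=grip(th,.1)+.0187*z
   sol=[]
   for i in range(40):
     q,e,er=ik(p,L,rng.uniform(LIM[:,0],LIM[:,1]))
     if e<1e-3 and er<.01: sol.append(q)
   sol=np.array(sol);print(a,th,len(sol));
   if len(sol): print(sol[np.argsort(sol[:,4])][::max(1,len(sol)//6)])
E
```

```text
40 -0.785 0
40 0 0
33 -0.785 14
[[ 0.1996  0.5686 -1.0578  2.3595  1.7407  0.7634  2.6488]
 [-0.1541  0.4084 -0.6238  2.3782  1.7759  0.5274  2.5128]
 [-0.4954  0.354  -0.2349  2.3993  1.8572  0.3885  2.3761]
 [-0.6612  0.3463 -0.0463  2.41    1.9246  0.3308  2.2887]
 [-0.661   0.3463 -0.0466  2.41    1.9246  0.3309  2.2887]
 [-0.6612  0.3463 -0.0464  2.41    1.9246  0.3308  2.2887]
 [-0.6612  0.3463 -0.0463  2.41    1.9246  0.3308  2.2887]]
33 0 0
```

```bash
cat >> fk.py <<'E'
def leand(a,phi,roll=0): # lean a deg, fingers point down and toward world azimuth phi (deg); roll about tool z
    return lean(a,np.radians(phi))*R.from_euler("z",roll,degrees=True)
def clear(pos,rot):
    g=[]
    for x in np.linspace(-.038,.038,7):
        for y in np.linspace(-.0425,.0425,7):
            for s in np.linspace(.0727,.16,12): g.append([x,y,-s])
    for t in np.linspace(0,6.28,24):
        for s in np.linspace(.16,.4,12): g.append([.05*np.cos(t),.05*np.sin(t),-s])
    for x in(-.013,.013):
        for y in np.linspace(-.057,.057,7):
            for s in np.linspace(0,.07,7): g.append([x,y,-s])
    w=BZ.inv().apply(rot.apply(g)+pos-HUB)+[0,0,.06]
    d=np.maximum(0,np.abs(w-[-.063,0,.203])-[.009,.11,.011]);return np.linalg.norm(d,axis=1).min()
E
python3 - <<'E'
from fk import *
seeds=np.array([[-.66,.35,-.05,2.41,1.92,.33,2.29],[.97,.27,-1.3,1.86,.28,1.17,-1.97],[-.5,.3,.8,2.3,.5,.5,0],[0,.4,0,2.2,3,.4,1.5],[0,.4,0,2.2,0,.3,-1.5]])
for a in(30,35,40,45):
  for phi in(-60,-45,-30,-15,8,40):
   L=leand(a,phi);z=L.as_matrix()[:,2];o=[]
   for th in(-.785,-.4,0):
     p=grip(th,.1)+.0187*z
     n=[q for s in seeds for q,e,er in[ik(p,L,s)] if e<2e-3 and er<.02]
     o.append((len(n),round(clear(p,L)*1000)))
   print(a,phi,o, n[0] if n else "")
E
```

```text
30 -60 [(5, 0), (5, 0), (5, 0)] [-0.5949  0.4569 -0.1924  2.1516  0.8129  0.8729  2.2506]
30 -45 [(5, 0), (5, 0), (5, 0)] [-0.6161  0.4101 -0.1737  2.2423  0.9618  0.749   2.3435]
30 -30 [(5, 0), (5, 0), (5, 0)] [-0.6335  0.3651 -0.132   2.3284  1.1403  0.6082  2.422 ]
30 -15 [(3, 0), (3, 0), (2, 6)] [-0.6536  0.3263 -0.0541  2.4035  1.3766  0.4496  2.4647]
30 8 [(2, 0), (2, 13), (2, 20)] [ 0.5478  0.692  -1.3343  2.41    1.6988  0.8608  2.852 ]
30 40 [(2, 0), (1, 0), (1, 0)] [ 0.8097  0.7656 -1.38    2.3803  1.6182  0.5439 -2.6219]
35 -60 [(5, 0), (5, 0), (5, 0)] [-0.6723  0.4854 -0.1555  2.1523  0.863   0.9275  2.1673]
35 -45 [(5, 0), (5, 0), (5, 0)] [-0.7046  0.4351 -0.1316  2.2569  1.0382  0.7993  2.2235]
35 -30 [(5, 0), (5, 0), (3, 1)] [-0.7291  0.3873 -0.0865  2.3572  1.2625  0.6595  2.2483]
35 -15 [(3, 0), (2, 6), (2, 11)] [-0.1801  0.4144 -0.6512  2.41    1.5765  0.7514  2.2826]
35 8 [(2, 6), (0, 20), (0, 25)] 
35 40 [(3, 0), (2, 0), (0, 6)] 
40 -60 [(5, 0), (5, 0), (5, 0)] [-0.7419  0.5194 -0.1234  2.1504  0.9038  0.985   2.0935]
40 -45 [(5, 0), (5, 0), (5, 0)] [-0.7817  0.4676 -0.0994  2.2677  1.1005  0.8574  2.116 ]
40 -30 [(5, 0), (3, 2), (2, 8)] [-0.8023  0.4195 -0.065   2.3807  1.3598  0.7296  2.0961]
40 -15 [(2, 1), (2, 12), (2, 18)] [ 0.3024  0.8843 -1.38    2.41    1.7307  1.4361  2.3224]
40 8 [(2, 12), (0, 26), (0, 31)] 
40 40 [(2, 0), (0, 6), (0, 11)] 
45 -60 [(5, 0), (5, 0), (5, 0)] [-0.8051  0.5583 -0.094   2.146   0.9359  1.0436  2.0285]
45 -45 [(5, 0), (5, 0), (5, 3)] [-0.8502  0.5068 -0.073   2.2747  1.1489  0.92    2.021 ]
45 -30 [(5, 2), (3, 8), (2, 14)] [-0.863   0.4607 -0.0553  2.3993  1.4312  0.8109  1.966 ]
45 -15 [(2, 6), (2, 19), (0, 23)] 
45 8 [(0, 19), (0, 32), (0, 36)] 
45 40 [(0, 0), (0, 13), (0, 18)]
```

Run:
```python
from fk import *
seeds=np.array([[-.66,.35,-.05,2.38,1.5,.5,2.29],[.2,.57,-1.06,2.36,1.7,.76,2.6],[.3,.88,-1.3,2.38,1.73,1.4,2.3]])
for th in(-.785,-.12):
  res=[]
  for a in(30,34,38,42):
   for phi in(-30,-20,-10,0,8,16):
    for roll in (0,15,30,-15):
     L=leand(a,phi,roll);z=L.as_matrix()[:,2];p=grip(th,.092)+.0187*z
     c=clear(p,L)
     if c<.007: continue
     if roll!=0 and c<clear(p,leand(a,phi,0))+.002: continue
     n=[q for s in seeds for q,e,er in[ik(p,L,s,m=.04)] if e<1e-3 and er<.01]
     if n: res.append((round(c*1000),a,phi,roll,len(n),n[0].round(2)))
  print(th); [print(*x) for x in sorted(res,key=lambda t:-t[0])[:12]]
```

```text
-0.785
17 42 -10 -15 3 [-0.68  0.46 -0.24  2.4   1.73  0.74  2.31]
15 42 0 0 3 [ 0.26  0.95 -1.37  2.4   1.91  1.39  2.48]
14 38 8 0 3 [ 0.36  0.89 -1.37  2.4   1.9   1.18  2.65]
13 42 -20 -15 3 [-0.85  0.47 -0.09  2.34  1.5   0.74  2.33]
12 38 -10 -15 3 [-0.77  0.42 -0.09  2.38  1.65  0.59  2.41]
10 38 0 0 3 [-0.23  0.47 -0.65  2.4   1.83  0.74  2.26]
9 34 8 0 3 [-0.31  0.4  -0.46  2.4   1.89  0.5   2.36]
9 42 -10 0 3 [-0.68  0.46 -0.24  2.4   1.73  0.74  2.04]
8 42 -30 -15 3 [-0.86  0.5  -0.1   2.27  1.3   0.82  2.36]
-0.12
29 42 -20 -15 3 [-0.01  0.66 -1.02  2.4   1.66  1.21  2.37]
26 34 -10 -15 3 [ 0.18  0.59 -1.08  2.4   1.66  0.96  2.65]
24 38 -20 -15 3 [-0.36  0.45 -0.54  2.4   1.56  0.83  2.4 ]
23 30 8 0 3 [ 0.53  0.77 -1.37  2.4   1.71  0.95  2.85]
21 30 -10 -15 3 [-0.39  0.36 -0.36  2.4   1.51  0.52  2.7 ]
21 42 -20 0 3 [-0.01  0.66 -1.02  2.4   1.66  1.21  2.11]
20 42 -30 -15 3 [-0.83  0.46 -0.08  2.38  1.39  0.78  2.28]
18 30 0 0 3 [ 0.23  0.52 -1.01  2.4   1.66  0.72  2.61]
18 34 -20 -15 3 [-0.7   0.38 -0.1   2.4   1.44  0.57  2.5 ]
17 34 -10 0 3 [ 0.18  0.59 -1.08  2.4   1.66  0.96  2.39]
15 38 -30 -15 3 [-0.78  0.43 -0.09  2.36  1.33  0.71  2.39]
15 38 -20 0 3 [-0.36  0.45 -0.54  2.4   1.56  0.83  2.14]
```

```bash
cat >> fk.py <<'E'
def sim(q,wps,verbose=1):
    "follow waypoints [(pos,rot,n)] with min-norm steps, joint clamp; returns q and worst errors"
    for pos,rot,n in wps:
        p0,r0=FK(q);tv=(r0.inv()*rot).as_rotvec();vmax=0
        for i in range(1,n+1):
            pi=p0+(pos-p0)*i/n;ri=r0*R.from_rotvec(tv*i/n)
            q1,e,er=ik(pi,ri,q,w=.01,m=.01);vmax=max(vmax,np.abs(q1-q).max()*12);q=q1
        if verbose: print(q.round(2),"err",round(e,4),round(er,3),"vmax",round(vmax,2))
    return q
E
python3 - <<'E'
from fk import *
q0=telemetry.get_obs()["joints"]
for roll in(-15,165):
  L=leand(42,-20,roll);z=L.as_matrix()[:,2];g=grip(-.785,.092)+.0187*z
  ws=[(np.array([.5,.0,.35]),leand(0,-20,roll) ,24 if roll>0 else 8),(np.array([.44,.2,.30]),L,16),(g-.09*z,L,8),(g,L,8)]+[(grip(t,.092)+.0187*z,L,4) for t in(-.6,-.4,-.2,-.1)]
  print(roll);sim(q0,ws)
E
```

```text
-15
[ 0.93  0.29 -1.25  1.75  0.28  1.31 -2.04] err 0.0 0.0 vmax 0.21
[ 0.59 -0.15 -1.4   2.22  0.72  0.74 -2.95] err 0.0098 0.065 vmax 2.79
[-2.    0.66  1.22  2.42  0.37  0.24 -2.95] err 0.0 0.0 vmax 32.88
[-1.68  0.76  0.99  2.32  0.38  0.18 -2.95] err 0.0058 0.084 vmax 0.52
[-1.68  0.75  1.    2.35  0.39  0.18 -2.95] err 0.0069 0.097 vmax 0.07
[-1.68  0.73  1.    2.37  0.41  0.18 -2.95] err 0.0083 0.113 vmax 0.07
[-1.65  0.71  1.    2.38  0.44  0.18 -2.95] err 0.0096 0.13 vmax 0.1
[-1.64  0.7   1.    2.39  0.45  0.18 -2.95] err 0.0103 0.139 vmax 0.06
165
[ 1.01  0.36 -1.4   1.75  0.37  1.35  1.02] err 0.0 0.0 vmax 1.55
[ 0.37  0.08 -1.4   2.2   0.99  1.03 -0.12] err 0.0 0.0 vmax 2.8
[-0.11  0.54 -1.14  2.31  1.39  1.27 -0.68] err 0.0 0.0 vmax 1.18
[-0.1   0.7  -1.    2.3   1.62  1.25 -0.73] err 0.0 0.0 vmax 0.35
[-0.08  0.69 -1.    2.33  1.62  1.24 -0.75] err 0.0 0.0 vmax 0.1
[-0.06  0.67 -1.01  2.36  1.63  1.23 -0.77] err 0.0 0.0 vmax 0.1
[-0.03  0.66 -1.01  2.39  1.65  1.21 -0.77] err 0.0 0.0 vmax 0.09
[-0.01  0.65 -1.01  2.4   1.66  1.2  -0.77] err 0.0 0.0 vmax 0.05
```

Run:
```python
from fk import *
plan(np.array([.5,0,.35]),leand(0,-20,165))
```

```text
tcp [0.4882 0.0169 0.3119] F [-0.3928  0.5767  1.255 ] w 0.0853 t 4.78
dpos world [ 0.0118 -0.0169  0.0381] tool [ 0.0132  0.0166 -0.0378]
turn/6deg [  0.6355  -0.2443 -28.984 ]
```

apply_moves(moves=[[0, 0, -1, 0, 0, -0.0012, 1], [0, 0, -1, 0, 0, -0.0012, 1], [0, 0, -1, 0, 0, -0.0012, 1], [0, 0, -1, 0, 0, -0.0012, 1], [0, 0, -1, 0, 0, -0.0012, 1], [0, 0, -1, 0, 0, -0.0012, 1], [0, 0, -1, 0, 0, -0.0012, 1], [0, 0, -1, 0, 0, -0.0012, 1]])

```text
clock: 5.45
tcp_pos: [0.4868, 0.0187, 0.3216]
orientation: [2.847, 1.312, 0.08]
contact_force: [-0.5, 0.1, -0.0]
grip_width: 0.0859
gripper_force: 0.0
```

apply_moves(moves=[[0, 0, -1, 0, 0, -0.0012, 1], [0, 0, -1, 0, 0, -0.0012, 1], [0, 0, -1, 0, 0, -0.0012, 1], [0, 0, -1, 0, 0, -0.0012, 1], [0, 0, -1, 0, 0, -0.0012, 1], [0, 0, -1, 0, 0, -0.0012, 1], [0, 0, -1, 0, 0, -0.0012, 1], [0, 0, -1, 0, 0, -0.0012, 1]])

```text
clock: 6.12
tcp_pos: [0.4863, 0.0185, 0.3312]
orientation: [2.054, 2.341, 0.068]
contact_force: [-0.3, -0.3, -0.5]
grip_width: 0.0859
gripper_force: 0.0
```

apply_moves(moves=[[0, 0, -1, 0, 0, -0.0012, 1], [0, 0, -1, 0, 0, -0.0012, 1], [0, 0, -1, 0, 0, -0.0012, 1], [0, 0, -1, 0, 0, -0.0012, 1], [0, 0, -1, 0, 0, -0.0012, 1], [0, 0, -1, 0, 0, -0.0012, 1], [0, 0, -1, 0, 0, -0.0012, 1], [0, 0, -1, 0, 0, -0.0012, 1]])

```text
clock: 6.78
tcp_pos: [0.4858, 0.0185, 0.3408]
orientation: [0.919, 2.959, 0.045]
contact_force: [-0.3, -0.2, -1.0]
grip_width: 0.0853
gripper_force: 0.0
```

Run:
```python
from fk import *
q0=telemetry.get_obs()["joints"];print(q0.round(3))
L=leand(42,-20,165);z=L.as_matrix()[:,2];g=grip(-.785,.092)+.0187*z
w=np.array([.44,.2,.30]);plan(w,L)
sim(q0,[(w,L,16),(g-.09*z,L,8),(g,L,8)])
path(w,L,16)
```

```text
[ 1.054  0.271 -1.397  1.82   0.285  1.233  0.549]
tcp [0.4858 0.0185 0.3408] F [-0.3497 -0.1725 -0.9587] w 0.0853 t 6.78
dpos world [-0.0458  0.1815 -0.0408] tool [0.1419 0.122  0.0413]
turn/6deg [ 0.3164 -6.6824 -4.8279]
[ 0.37  0.08 -1.4   2.2   0.99  1.03 -0.12] err 0.0 0.0 vmax 1.46
[-0.11  0.54 -1.14  2.31  1.39  1.27 -0.68] err 0.0 0.0 vmax 1.18
[-0.1   0.7  -1.    2.3   1.62  1.25 -0.73] err 0.0 0.0 vmax 0.35
turn/row [ 0.02  -0.418 -0.302]
0 [0.0089 0.0076 0.0026]
1 [0.0087 0.0079 0.0022]
2 [0.0086 0.0082 0.0018]
3 [0.0084 0.0085 0.0014]
4 [0.0081 0.0087 0.001 ]
5 [0.0079 0.009  0.0006]
6 [0.0076 0.0092 0.0003]
7 [ 0.0073  0.0095 -0.0001]
8 [ 0.007   0.0097 -0.0004]
9 [ 0.0067  0.0099 -0.0007]
10 [ 0.0063  0.0101 -0.001 ]
11 [ 0.006   0.0103 -0.0013]
12 [ 0.0056  0.0105 -0.0016]
13 [ 0.0052  0.0106 -0.0018]
14 [ 0.0048  0.0108 -0.0021]
15 [ 0.0043  0.0109 -0.0023]
```

apply_moves(moves=[[0.02, -0.42, -0.3, 0.009, 0.0075, 0.0025, 1], [0.02, -0.42, -0.3, 0.0085, 0.008, 0.002, 1], [0.02, -0.42, -0.3, 0.0085, 0.008, 0.002, 1], [0.02, -0.42, -0.3, 0.0085, 0.0085, 0.0015, 1], [0.02, -0.42, -0.3, 0.008, 0.0085, 0.001, 1], [0.02, -0.42, -0.3, 0.008, 0.009, 0.0005, 1], [0.02, -0.42, -0.3, 0.0075, 0.009, 0.0005, 1], [0.02, -0.42, -0.3, 0.0075, 0.0095, 0, 1]])

```text
clock: 7.45
tcp_pos: [0.4636, 0.1096, 0.3198]
orientation: [0.493, 2.716, -0.141]
contact_force: [0.6, 0.2, -0.2]
grip_width: 0.0855
gripper_force: 0.0
```

apply_moves(moves=[[0.02, -0.42, -0.3, 0.007, 0.0095, -0.0005, 1], [0.02, -0.42, -0.3, 0.0065, 0.01, -0.0005, 1], [0.02, -0.42, -0.3, 0.0065, 0.01, -0.001, 1], [0.02, -0.42, -0.3, 0.006, 0.0105, -0.0015, 1], [0.02, -0.42, -0.3, 0.0055, 0.0105, -0.0015, 1], [0.02, -0.42, -0.3, 0.005, 0.0105, -0.002, 1], [0.02, -0.42, -0.3, 0.005, 0.011, -0.002, 1], [0.02, -0.42, -0.3, 0.0045, 0.011, -0.0025, 1]])

```text
clock: 8.12
tcp_pos: [0.4416, 0.2002, 0.2988]
orientation: [0.115, 2.419, -0.292]
contact_force: [0.6, -0.3, -1.1]
grip_width: 0.0854
gripper_force: 0.0
```

Run:
```python
from fk import *
q0=telemetry.get_obs()["joints"];print(q0.round(3))
L=leand(42,-20,165);z=L.as_matrix()[:,2];g=grip(-.785,.092)+.0187*z
plan(g-.09*z,L);sim(q0,[(g-.09*z,L,8),(g,L,8)])
path(g-.09*z,L,8)
```

```text
[ 0.35   0.115 -1.402  2.195  1.015  1.071 -0.153]
tcp [0.4416 0.2002 0.2988] F [ 0.6165 -0.2882 -1.1175] w 0.0854 t 8.12
dpos world [-0.0049  0.0252 -0.1539] tool [0.1039 0.0512 0.1045]
turn/6deg [-0.1043  0.0429 -0.0387]
[-0.11  0.55 -1.15  2.31  1.39  1.27 -0.68] err 0.0 0.0 vmax 1.05
[-0.09  0.71 -1.01  2.3   1.62  1.25 -0.73] err 0.0 0.0 vmax 0.35
turn/row [-0.013  0.005 -0.005]
0 [0.013  0.0064 0.0131]
1 [0.013  0.0064 0.0131]
2 [0.013  0.0064 0.0131]
3 [0.013  0.0064 0.0131]
4 [0.0129 0.0064 0.0131]
5 [0.0129 0.0063 0.0131]
6 [0.0129 0.0063 0.0132]
7 [0.0129 0.0063 0.0132]
```

apply_moves(moves=[[0, 0, 0, 0.013, 0.0065, 0.013, 1], [0, 0, 0, 0.013, 0.0065, 0.013, 1], [0, 0, 0, 0.013, 0.0065, 0.013, 1], [0, 0, 0, 0.013, 0.0065, 0.013, 1], [0, 0, 0, 0.013, 0.006, 0.013, 1], [0, 0, 0, 0.013, 0.006, 0.013, 1], [0, 0, 0, 0.013, 0.0065, 0.013, 1], [0, 0, 0, 0.013, 0.0065, 0.013, 1]])

```text
clock: 8.78
tcp_pos: [0.4364, 0.2248, 0.1438]
orientation: [0.117, 2.422, -0.295]
contact_force: [0.8, 1.2, -0.3]
grip_width: 0.0854
gripper_force: 0.0
```

Run:
```python
from fk import *
o=telemetry.get_obs();q0=o["joints"];print(q0.round(3))
L=leand(42,-20,165);z=L.as_matrix()[:,2];g=grip(-.785,.092)+.0187*z
plan(g,L);sim(q0,[(g,L,8)])
print([round(clear(o["tcp_pos"]+(g-o["tcp_pos"])*t,L),3) for t in(0,.25,.5,.75,1)])
a=grab_frame("side");b=grab_frame("top")
cv2.imwrite("pics/pre.png",np.hstack([cv2.resize(a[80:230,210:360],(400,400)),cv2.resize(b[140:290,150:300],(400,400))]))
```

```text
[-0.116  0.558 -1.147  2.309  1.388  1.295 -0.689]
tcp [0.4364 0.2248 0.1438] F [ 0.8093  1.1896 -0.2663] w 0.0854 t 8.78
dpos world [ 0.0569 -0.02   -0.0657] tool [-0.0009  0.0016  0.0892]
turn/6deg [-0.1302  0.0107 -0.0403]
[-0.09  0.71 -1.01  2.3   1.62  1.26 -0.73] err 0.0 0.0 vmax 0.35
[np.float64(0.039), np.float64(0.026), np.float64(0.013), np.float64(0.013), np.float64(0.013)]
```

View pics/pre.png

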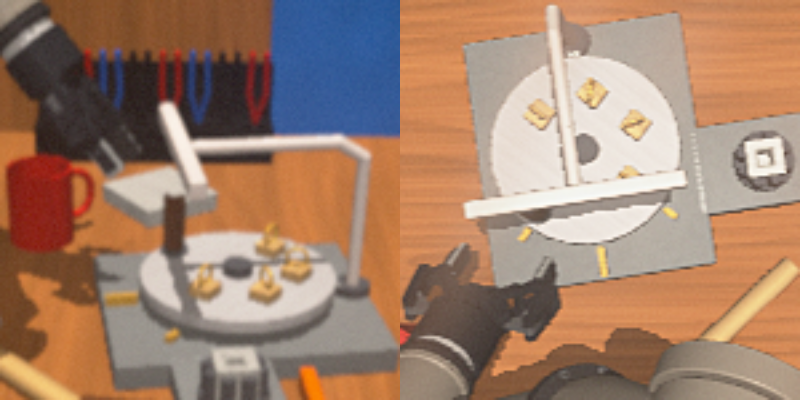

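Run:
```python
from fk import *
t=cv2.imread("pics/top0.png");s=cv2.imread("pics/side0.png")
def c(im,x,y,w,h,k): return cv2.resize(im[y:y+h,x:x+w],(w*k,h*k),interpolation=cv2.INTER_CUBIC)
cv2.imwrite("pics/hc.png",np.hstack([c(s,255,145,40,40,10),c(t,180,200,40,40,10)]))
print(proj("top",[*grip(-.785)[:2],.09]))
for th in(-.85,-.785,-.7): g=grip(th);print(th,g,proj("side",[g[0],g[1],.13]),proj("side",[g[0],g[1],.066]),proj("top",[g[0],g[1],.13]))
```

```text
[200.5674 217.8856]
-0.85 [0.485  0.2134 0.1   ] [276.8333 151.8313] [276.5611 172.0082] [196.7236 215.6233]
-0.785 [0.4816 0.2091 0.1   ] [275.6231 152.406 ] [275.3802 172.628 ] [198.2547 216.8561]
-0.7 [0.4775 0.2032 0.1   ] [274.1815 153.2094] [273.9735 173.4939] [200.3755 218.3127]
```

View pics/hc.png

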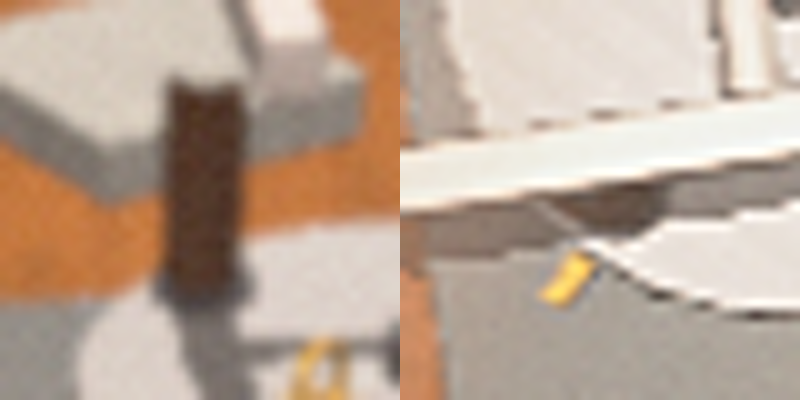

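The side crop puts the handle axis at column 275.3, rows 153–173, which matches the prediction of 275.6, 152–173. Going in along the tool axis.

apply_moves(moves=[[-0.06, 0, -0.02, 0, 0, 0.012, 1], [-0.06, 0, -0.02, 0, 0.001, 0.012, 1], [0, 0, 0, 0, 0, 0.012, 1], [0, 0, 0, 0, 0.001, 0.012, 1], [0, 0, 0, -0.001, 0, 0.012, 1], [0, 0, 0, 0, 0, 0.011, 1], [0, 0, 0, 0, 0, 0.01, 1], [0, 0, 0, 0, 0, 0.008, 1]])

```text
clock: 9.55
tcp_pos: [0.4944, 0.2071, 0.0799]
orientation: [0.107, 2.421, -0.277]
contact_force: [0.5, 0.4, 0.4]
grip_width: 0.0854
gripper_force: 0.0
```

apply_moves(moves=[[0, 0, 0, 0, 0, 0, 0], [0, 0, 0, 0, 0, 0, -0.4], [0, 0, 0, 0, 0, 0, -0.7], [0, 0, 0, 0, 0, 0, -1], [0, 0, 0, 0, 0, 0, -1], [0, 0, 0, 0, 0, 0, -1], [0, 0, 0, 0, 0, 0, -1], [0, 0, 0, 0, 0, 0, -1]], grip_force=40)

```text
clock: 10.22
tcp_pos: [0.4928, 0.2085, 0.0804]
orientation: [0.104, 2.42, -0.275]
contact_force: [-2.8, -3.9, 5.5]
grip_width: 0.0256
gripper_force: 37.0
```

Run:
```python
from fk import *
o=telemetry.get_obs();q0=o["joints"];print(q0.round(3),o["gripper_force"])
L=R.from_rotvec(o["orientation"]);z=L.as_matrix()[:,2];p=o["tcp_pos"]
gp=p-.0187*z;b=BZ.inv().apply(gp-HUB);print("grasp base",b,"r",np.hypot(*b[:2]),"th",np.arctan2(-b[1],-b[0]))
ths=np.linspace(-.785,0,9)
plan(grip(-.785,.092)+.0187*z,leand(42,-20,165))
for a,c in zip(ths[:-1],ths[1:]): print(round(c,2),L.inv().apply(grip(c)-grip(a)))
sim(q0,[(p+grip(t)-grip(-.785),L,4) for t in(-.5,-.25,-.1,0)])
```

```text
[-0.097  0.705 -1.012  2.296  1.618  1.261 -0.737] 37.018358646018896
grasp base [-0.0603  0.0637  0.0342] r 0.08771230075254491 th -0.8135123227576573
tcp [0.4928 0.2085 0.0804] F [-2.807  -3.8986  5.4736] w 0.0256 t 10.22
dpos world [ 0.0006 -0.0036 -0.0022] tool [ 0.0009 -0.003   0.0028]
turn/6deg [ 0.0408  0.0568 -0.008 ]
-0.69 [ 0.0035 -0.0074 -0.0014]
-0.59 [ 0.003  -0.0077 -0.0009]
-0.49 [ 0.0024 -0.008  -0.0003]
-0.39 [ 0.0019 -0.0081  0.0002]
-0.29 [ 0.0013 -0.0082  0.0008]
-0.2 [ 0.0007 -0.0082  0.0013]
-0.1 [ 0.     -0.0081  0.0018]
0.0 [-0.0006 -0.008   0.0023]
[-0.07  0.68 -1.02  2.35  1.63  1.25 -0.76] err 0.0 0.0 vmax 0.15
[-0.03  0.67 -1.02  2.38  1.65  1.23 -0.78] err 0.0 0.0 vmax 0.12
[-0.01  0.66 -1.02  2.4   1.66  1.21 -0.78] err 0.0 0.0 vmax 0.08
[ 0.01  0.65 -1.02  2.41  1.67  1.2  -0.78] err 0.0 0.0 vmax 0.06
```

The handle is held: width 25.6 mm, 37 N. Now around the arc.

apply_moves(moves=[[0, 0, 0, 0.0018, -0.0037, -0.0007, -1], [0, 0, 0, 0.0018, -0.0037, -0.0007, -1], [0, 0, 0, 0.0015, -0.0038, -0.0005, -1], [0, 0, 0, 0.0015, -0.0038, -0.0005, -1], [0, 0, 0, 0.0012, -0.004, -0.0002, -1], [0, 0, 0, 0.0012, -0.004, -0.0002, -1], [0, 0, 0, 0.001, -0.004, 0.0001, -1], [0, 0, 0, 0.001, -0.004, 0.0001, -1]])

```text
clock: 10.88
tcp_pos: [0.4785, 0.1796, 0.0803]
orientation: [0.103, 2.42, -0.272]
contact_force: [-0.9, 2.2, 6.7]
grip_width: 0.0255
gripper_force: 39.2
```

apply_moves(moves=[[0, 0, 0, 0.0006, -0.0041, 0.0004, -1], [0, 0, 0, 0.0006, -0.0041, 0.0004, -1], [0, 0, 0, 0.0004, -0.0041, 0.0006, -1], [0, 0, 0, 0.0004, -0.0041, 0.0006, -1], [0, 0, 0, 0, -0.004, 0.0009, -1], [0, 0, 0, 0, -0.004, 0.0009, -1], [0, 0, 0, -0.0003, -0.004, 0.0011, -1], [0, 0, 0, 0, 0, 0, -1]])

```text
clock: 11.55
tcp_pos: [0.4761, 0.1466, 0.0803]
orientation: [0.107, 2.419, -0.282]
contact_force: [-1.0, -5.5, 9.1]
grip_width: 0.0253
gripper_force: 41.0
```

Run:
```python
from fk import *
o=telemetry.get_obs();q0=o["joints"];print(q0.round(3),o["gripper_force"],o["grip_width"],o["contact_force"])
L=R.from_rotvec(o["orientation"]);z=L.as_matrix()[:,2];p=o["tcp_pos"]
gp=p-.0187*z;b=BZ.inv().apply(gp-HUB);print("grasp base",b,"r",np.hypot(*b[:2]),"th",np.arctan2(-b[1],-b[0]))
b=grab_frame("top");a=grab_frame("side")
cv2.imwrite("pics/mid.png",np.hstack([cv2.resize(a[80:230,210:360],(400,400)),cv2.resize(b[140:290,150:300],(400,400))]))
```

```text
[ 0.005  0.655 -1.024  2.409  1.668  1.214 -0.775] 40.969441464403644 0.025301479744861924 [-0.9733 -5.4837  9.1187]
grasp base [-0.0854  0.0049  0.0341] r 0.0855738334908238 th -0.05703797504447763
```

View pics/mid.png

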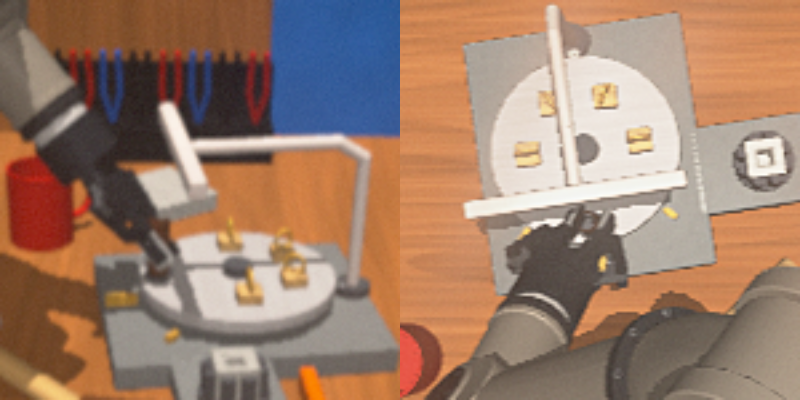

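apply_moves(moves=[[0, 0, 0, 0, 0, 0, 0], [0, 0, 0, 0, 0, 0, 0.6], [0, 0, 0, 0, 0, 0, 1], [0, 0, 0, 0, 0, 0, 1], [0, 0, 0, 0, 0, -0.008, 1], [0, 0, 0, 0, 0, -0.015, 1], [0, 0, 0, 0, 0, -0.02, 1], [0, 0, 0, 0, 0, -0.02, 1]])

```text
clock: 12.32
tcp_pos: [0.435, 0.1646, 0.1267]
orientation: [0.103, 2.423, -0.275]
contact_force: [-0.3, 1.1, 0.8]
grip_width: 0.0855
gripper_force: 0.0
```

```bash
cat >> fk.py <<'E'
KEY=np.array([.4545,-.223]);MOUTH=np.array([.5375,-.0402])
E
python3 - <<'E'
from fk import *
o=telemetry.get_obs();q0=o["joints"];print(q0.round(3))
D2=lambda y:lean(0,y+np.pi)
A=np.array
L=R.from_rotvec(o["orientation"]);z=L.as_matrix()[:,2]
K=A([*KEY,.112]);M=A([*MOUTH,.145])
p1=o["tcp_pos"]-.06*z+[0,0,.06];p2=A([.44,-.05,.30])
for t in (0,.5,1): print("clr",clear(o["tcp_pos"]+t*(p1-o["tcp_pos"]),L))
print("lock clr",clear(M,D2(.13)),clear(M+[0,0,.06],D2(.13)),clear(M,D2(-.97)),clear(M+[0,0,.06],D2(-.97)))
sim(q0,[(p1,L,8),(p2,D2(-.127),12),(K+[0,0,.1],D2(-.127),8),(K,D2(-.127),8),(K+[0,0,.1],D2(-.127),8),(M+[0,0,.08],D2(.13),12),(M,D2(.13),8),(M,D2(-.5),8),(M,D2(-1.05),8)])
path(p1,L,8);print(p1)
b=grab_frame("top");cv2.imwrite("pics/t3.png",b)
for d in silhouettes("hub","top")[:1]:print(d["extent"])
E
```

```text
[ 0.014  0.532 -1.161  2.428  1.486  1.212 -0.728]
clr 0.043168683955773675
clr 0.03556271228001275
clr 0.05283358465347567
lock clr 0.02753412438137833 0.02753412438137833 0.04450006514969015 0.06942476772735177
[ 0.25  0.18 -1.4   2.36  1.12  1.06 -0.41] err 0.0 0.0 vmax 0.76
[ 0.5   0.05 -0.54  1.96  0.03  1.13  1.39] err 0.0 0.0 vmax 3.11
[ 0.68  0.25 -0.4   1.95  0.12  0.96  1.66] err 0.0 0.0 vmax 0.46
[ 0.64  0.39 -0.37  2.04  0.2   0.75  1.59] err 0.0 0.0 vmax 0.32
[ 0.68  0.25 -0.4   1.95  0.12  0.96  1.66] err 0.0 0.0 vmax 0.32
[ 0.4   0.31 -0.53  1.86  0.18  1.02  1.49] err 0.0 0.0 vmax 0.29
[ 0.37  0.4  -0.51  1.94  0.25  0.86  1.43] err 0.0 0.0 vmax 0.24
[ 0.26  0.38 -0.37  1.94  0.18  0.85  0.86] err 0.0 0.0 vmax 0.85
[ 0.17  0.37 -0.25  1.95  0.12  0.84  0.37] err 0.0 0.0 vmax 0.75
turn/row [0. 0. 0.]
0 [-0.0049 -0.0013 -0.0131]
1 [-0.0049 -0.0013 -0.0131]
2 [-0.0049 -0.0013 -0.0131]
3 [-0.0049 -0.0013 -0.0131]
4 [-0.0049 -0.0013 -0.0131]
5 [-0.0049 -0.0013 -0.0131]
6 [-0.0049 -0.0013 -0.0131]
7 [-0.0049 -0.0013 -0.0131]
[0.397  0.178  0.2312]
[218.6, 196.3, 72.9, 70.3]
```

Run:
```python
from fk import *
o=telemetry.get_obs();q0=o["joints"]
D2=lambda y:lean(0,y+np.pi);A=np.array
L=R.from_rotvec(o["orientation"]);p0=o["tcp_pos"]
p1=p0+[-.005,.0,.16];p2=A([.46,-.08,.30])
print("clr",[round(clear(p0+t*(p1-p0),L),3) for t in (.2,.4,.6,.8,1)])
print([round(clear(p1+t*(p2-p1),L),3) for t in (.2,.4,.6,.8,1)])
sim(q0,[(p1,L,8),(p2,D2(-.127),24)])
path(p1,L,8);path(p2,D2(-.127),24,(p1,L))
```

```text
clr [np.float64(0.033), np.float64(0.016), np.float64(0.02), np.float64(0.045), np.float64(0.068)]
[np.float64(0.071), np.float64(0.073), np.float64(0.076), np.float64(0.079), np.float64(0.099)]
[ 0.42 -0.07 -1.31  2.28  0.9   0.83 -0.02] err 0.0 0.0 vmax 1.68
[ 0.51  0.1  -0.5   1.92  0.05  1.14  1.43] err 0.0 0.0 vmax 1.27
turn/row [0. 0. 0.]
0 [-0.0126 -0.0034 -0.0152]
1 [-0.0126 -0.0034 -0.0152]
2 [-0.0126 -0.0034 -0.0152]
3 [-0.0126 -0.0034 -0.0152]
4 [-0.0126 -0.0034 -0.0152]
5 [-0.0126 -0.0034 -0.0152]
6 [-0.0126 -0.0034 -0.0152]
7 [-0.0126 -0.0034 -0.0152]
turn/row [-0.067  0.286  0.017]
0 [-0.0013 -0.0099  0.0027]
1 [-0.0014 -0.0099  0.0026]
2 [-0.0014 -0.0099  0.0025]
3 [-0.0015 -0.01    0.0024]
4 [-0.0016 -0.01    0.0022]
5 [-0.0017 -0.01    0.0021]
6 [-0.0018 -0.01    0.002 ]
7 [-0.0019 -0.01    0.0019]
8 [-0.0019 -0.01    0.0017]
9 [-0.002  -0.01    0.0016]
10 [-0.0021 -0.01    0.0015]
11 [-0.0021 -0.01    0.0014]
12 [-0.0022 -0.01    0.0012]
13 [-0.0022 -0.01    0.0011]
14 [-0.0023 -0.01    0.0009]
15 [-0.0023 -0.01    0.0008]
16 [-0.0024 -0.0101  0.0007]
17 [-0.0024 -0.0101  0.0005]
18 [-0.0024 -0.01    0.0004]
19 [-0.0025 -0.01    0.0002]
20 [-0.0025 -0.01    0.0001]
21 [-0.0025 -0.01   -0.0001]
22 [-0.0025 -0.01   -0.0002]
23 [-0.0025 -0.01   -0.0003]
```

apply_moves(moves=[[0, 0, 0, -0.011, -0.0034, -0.018, 1], [0, 0, 0, -0.011, -0.0034, -0.018, 1], [0, 0, 0, -0.011, -0.0034, -0.018, 1], [0, 0, 0, -0.011, -0.0034, -0.018, 1], [0, 0, 0, -0.014, -0.0034, -0.0124, 1], [0, 0, 0, -0.014, -0.0034, -0.0124, 1], [0, 0, 0, -0.014, -0.0034, -0.0124, 1], [0, 0, 0, -0.014, -0.0034, -0.0124, 1]])

```text
clock: 13.08
tcp_pos: [0.4313, 0.1647, 0.2863]
orientation: [0.103, 2.422, -0.274]
contact_force: [-0.2, -0.3, -0.1]
grip_width: 0.0852
gripper_force: 0.0
```

apply_moves(moves=[[-0.067, 0.286, 0.017, -0.0013, -0.01, 0.0027, 1], [-0.067, 0.286, 0.017, -0.0014, -0.01, 0.0026, 1], [-0.067, 0.286, 0.017, -0.0014, -0.01, 0.0025, 1], [-0.067, 0.286, 0.017, -0.0015, -0.01, 0.0024, 1], [-0.067, 0.286, 0.017, -0.0016, -0.01, 0.0022, 1], [-0.067, 0.286, 0.017, -0.0017, -0.01, 0.0021, 1], [-0.067, 0.286, 0.017, -0.0018, -0.01, 0.002, 1], [-0.067, 0.286, 0.017, -0.0019, -0.01, 0.0019, 1]])

```text
clock: 13.75
tcp_pos: [0.4407, 0.0815, 0.2898]
orientation: [0.135, 2.665, -0.197]
contact_force: [-0.0, 0.9, 0.4]
grip_width: 0.0856
gripper_force: 0.0
```

apply_moves(moves=[[-0.067, 0.286, 0.017, -0.0019, -0.01, 0.0017, 1], [-0.067, 0.286, 0.017, -0.002, -0.01, 0.0016, 1], [-0.067, 0.286, 0.017, -0.0021, -0.01, 0.0015, 1], [-0.067, 0.286, 0.017, -0.0021, -0.01, 0.0014, 1], [-0.067, 0.286, 0.017, -0.0022, -0.01, 0.0012, 1], [-0.067, 0.286, 0.017, -0.0022, -0.01, 0.0011, 1], [-0.067, 0.286, 0.017, -0.0023, -0.01, 0.0009, 1], [-0.067, 0.286, 0.017, -0.0023, -0.01, 0.0008, 1]])

```text
clock: 14.42
tcp_pos: [0.4501, -0.0003, 0.2935]
orientation: [0.17, 2.904, -0.106]
contact_force: [0.1, 0.2, -0.1]
grip_width: 0.0855
gripper_force: 0.0
```

apply_moves(moves=[[-0.067, 0.286, 0.017, -0.0024, -0.01, 0.0007, 1], [-0.067, 0.286, 0.017, -0.0024, -0.01, 0.0005, 1], [-0.067, 0.286, 0.017, -0.0024, -0.01, 0.0004, 1], [-0.067, 0.286, 0.017, -0.0025, -0.01, 0.0002, 1], [-0.067, 0.286, 0.017, -0.0025, -0.01, 0.0001, 1], [-0.067, 0.286, 0.017, -0.0025, -0.01, 0, 1], [-0.067, 0.286, 0.017, -0.0025, -0.01, -0.0002, 1], [-0.067, 0.286, 0.017, -0.0025, -0.01, -0.0003, 1]])

```text
clock: 15.08
tcp_pos: [0.4598, -0.0821, 0.2973]
orientation: [-0.206, -3.129, 0.002]
contact_force: [0.3, 0.7, -1.1]
grip_width: 0.0856
gripper_force: 0.0
```

Run:
```python
from fk import *
o=telemetry.get_obs();q0=o["joints"];print(q0.round(3))
K=np.array([*KEY,.112]);T=lean(0,np.pi-.127)
plan(K+[0,0,.1],T);sim(q0,[(K+[0,0,.1],T,8),(K,T,8)]);path(K+[0,0,.1],T,8)
b=grab_frame("top");a=grab_frame("side");cv2.imwrite("pics/t4.png",b);cv2.imwrite("pics/s4.png",a)
cv2.imwrite("pics/c4.png",np.hstack([cv2.resize(a[140:290,190:340],(400,400)),cv2.resize(b[140:290,150:300],(400,400))]))
# clamp/hub check: handle position via brown in top view front
g=grip(0);print("handle should be at top",proj("top",[*g[:2],.13]),"side",proj("side",[*g[:2],.13]))
```

```text
[ 0.534  0.106 -0.523  1.916  0.059  1.139  1.427]
tcp [ 0.4598 -0.0821  0.2973] F [ 0.265   0.7025 -1.0722] w 0.0856 t 15.08
dpos world [-0.0053 -0.1409 -0.0853] tool [-0.0137 -0.1402  0.0854]
turn/6deg [-0.0137 -0.0507 -0.0416]
[ 0.69  0.25 -0.41  1.95  0.12  0.96  1.66] err 0.0 0.0 vmax 0.38
[ 0.65  0.39 -0.38  2.04  0.21  0.75  1.58] err 0.0 0.0 vmax 0.32
turn/row [-0.002 -0.006 -0.005]
0 [-0.0017 -0.0175  0.0107]
1 [-0.0017 -0.0175  0.0107]
2 [-0.0017 -0.0175  0.0107]
3 [-0.0017 -0.0175  0.0107]
4 [-0.0016 -0.0175  0.0107]
5 [-0.0016 -0.0175  0.0107]
6 [-0.0016 -0.0175  0.0107]
7 [-0.0016 -0.0175  0.0107]
handle should be at top [220.8201 222.5743] side [269.6288 161.383 ]
```

View pics/c4.png

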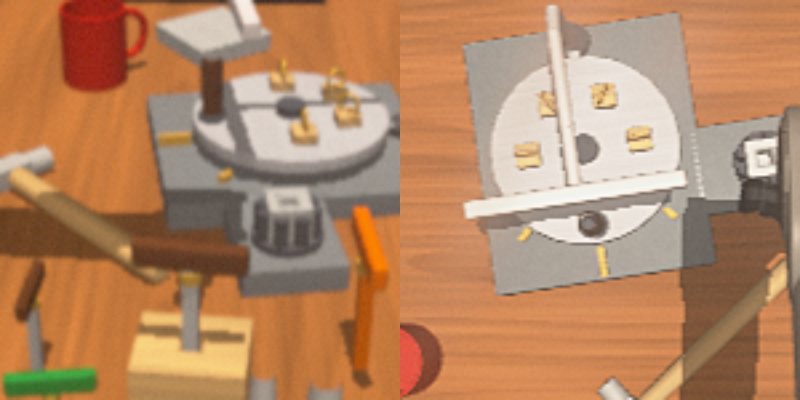

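The handle is now at top px (222.7,223.6), in line with the long brass mark, so step 1 is done. Next is the key.

apply_moves(moves=[[0, 0, 0, -0.0017, -0.0175, 0.0107, 1], [0, -0.02, -0.02, -0.0017, -0.0175, 0.0107, 1], [0, -0.02, -0.02, -0.0017, -0.0175, 0.0107, 1], [0, 0, 0, -0.0017, -0.0175, 0.0107, 1], [0, 0, 0, -0.0017, -0.0175, 0.0107, 1], [0, 0, 0, -0.0017, -0.0175, 0.0107, 1], [0, 0, 0, -0.0017, -0.0175, 0.0107, 1], [0, 0, 0, 0, 0, 0, 1]])

```text
clock: 15.85
tcp_pos: [0.4541, -0.2068, 0.2207]
orientation: [-0.205, -3.133, 0.003]
contact_force: [0.3, 0.0, -0.4]
grip_width: 0.0853
gripper_force: 0.0
```

Run:
```python
from fk import *
# refine key from the last pictures: brown segmentation in side & top (unoccluded earlier)
t=cv2.imread("pics/top0.png")
h=cv2.cvtColor(t,cv2.COLOR_BGR2HSV)
sub=t[205:250,345:365].astype(int);m=(sub.max(2)<125)&(sub[...,2]>sub[...,0]*1.4)
y,x=np.nonzero(m);print("top brown",len(x),x.mean()+345,y.mean()+205,cv2.minAreaRect(np.c_[x+345,y+205].astype(np.float32)))
s=cv2.imread("pics/side0.png");sub=s[225:250,232:290].astype(int);m=((sub.max(2)<125)&(sub[...,2]>sub[...,0]*1.6)).astype(np.uint8)
n,l,st,c=cv2.connectedComponentsWithStats(m);i=1+st[1:,4].argmax();print("side",st[i],c[i]+[232,225])
plan(np.array([*KEY,.112]),lean(0,np.pi-.127))
```

```text
top brown 64 351.359375 226.765625 ((351.13885498046875, 226.2432861328125), (8.26656436920166, 33.783599853515625), 7.853312015533447)
side [  3   7  48  16 388] [260.2526 237.5   ]
tcp [ 0.4541 -0.2068  0.2207] F [ 0.327   0.0378 -0.4383] w 0.0853 t 15.85
dpos world [ 0.0004 -0.0162 -0.1087] tool [-0.0026 -0.0158  0.1088]
turn/6deg [-0.0179 -0.0158 -0.0333]
```

apply_moves(moves=[[0, 0, 0, -0.0004, -0.0027, 0.01, 1], [0, 0, -0.03, -0.0004, -0.0027, 0.015, 1], [0, 0, 0, -0.0004, -0.0026, 0.017, 1], [0, 0, 0, -0.0004, -0.0026, 0.018, 1], [0, 0, 0, -0.0004, -0.0026, 0.018, 1], [0, 0, 0, -0.0004, -0.0026, 0.016, 1], [0, 0, 0, 0, 0, 0.01, 1], [0, 0, 0, 0, 0, 0.0048, 1]])

```text
clock: 16.52
tcp_pos: [0.4564, -0.2189, 0.113]
orientation: [0.191, 3.136, -0.0]
contact_force: [0.3, -0.1, -0.4]
grip_width: 0.0854
gripper_force: 0.0
```

apply_moves(moves=[[0, 0, 0, 0, 0, 0, -0.2], [0, 0, 0, 0, 0, 0, -0.5], [0, 0, 0, 0, 0, 0, -0.7], [0, 0, 0, 0, 0, 0, -0.8], [0, 0, 0, 0, 0, 0, -0.9], [0, 0, 0, 0, 0, 0, -1], [0, 0, 0, 0, 0, 0, -1], [0, 0, 0, 0, 0, 0, -1]], grip_force=60)

```text
clock: 17.18
tcp_pos: [0.4577, -0.2206, 0.1152]
orientation: [0.194, 3.132, -0.003]
contact_force: [-0.1, 0.9, 5.8]
grip_width: 0.0138
gripper_force: 58.5
```

Run:
```python
from fk import *
o=telemetry.get_obs();print(o["gripper_force"],o["joints"].round(2));plan(np.array([*KEY,.112]),lean(0,np.pi-.127))
```

```text
58.54456230998039 [ 0.65  0.38 -0.39  2.04  0.21  0.75  1.58]
tcp [ 0.4577 -0.2206  0.1152] F [-0.0818  0.9276  5.7616] w 0.0138 t 17.18
dpos world [-0.0032 -0.0024 -0.0032] tool [ 0.0029 -0.0028  0.0032]
turn/6deg [-0.0172  0.0337  0.0332]
```

apply_moves(moves=[[0, 0, 0, 0, 0, -0.006, -1], [0, 0, 0, 0, 0, -0.01, -1], [0, 0, 0, 0, 0, -0.013, -1], [0, 0, 0, 0, 0, -0.015, -1], [0, 0, 0, 0, 0, -0.015, -1], [0, 0, 0, 0, 0, -0.015, -1], [0, 0, 0, 0, 0, -0.015, -1], [0, 0, 0, 0, 0, -0.008, -1]])

```text
clock: 17.85
tcp_pos: [0.4572, -0.2203, 0.2136]
orientation: [0.194, 3.132, -0.003]
contact_force: [0.5, 0.2, -1.3]
grip_width: 0.0139
gripper_force: 58.6
```

Run:
```python
from fk import *
o=telemetry.get_obs();print(o["gripper_force"],o["grip_width"])
M=np.array([*MOUTH,.225]);T=lean(0,np.pi+.13);plan(M,T);sim(o["joints"],[(M,T,16)]);path(M,T,16)
a=grab_frame("side");cv2.imwrite("pics/s5.png",a)
tip=o["tcp_pos"]-[0,0,.115-.014];print("tip expected",tip,proj("side",tip),"handle c",proj("side",tip+[0,0,.118]))
cv2.imwrite("pics/s5c.png",cv2.resize(a[150:290,200:340],(600,600),interpolation=cv2.INTER_CUBIC))
```

```text
58.608713150024414 0.013861214797846617
tcp [ 0.4572 -0.2203  0.2136] F [ 0.4919  0.2397 -1.2988] w 0.0139 t 17.85
dpos world [0.0803 0.1801 0.0114] tool [-0.0575  0.1885 -0.0116]
turn/6deg [-0.0223  0.0335 -2.4202]
[ 0.41  0.31 -0.55  1.86  0.19  1.02  1.49] err 0.0 0.0 vmax 0.21
turn/row [-0.001  0.002 -0.151]
0 [-0.0036  0.0118 -0.0007]
1 [-0.0038  0.0117 -0.0007]
2 [-0.004   0.0117 -0.0007]
3 [-0.0042  0.0116 -0.0007]
4 [-0.0043  0.0115 -0.0007]
5 [-0.0045  0.0115 -0.0007]
6 [-0.0047  0.0114 -0.0007]
7 [-0.0049  0.0113 -0.0007]
8 [-0.0051  0.0112 -0.0007]
9 [-0.0052  0.0112 -0.0007]
10 [-0.0054  0.0111 -0.0007]
11 [-0.0056  0.011  -0.0007]
12 [-0.0058  0.0109 -0.0007]
13 [-0.0059  0.0108 -0.0007]
14 [-0.0061  0.0107 -0.0007]
15 [-0.0063  0.0106 -0.0007]
tip expected [ 0.4572 -0.2203  0.1126] [263.0008 243.4388] handle c [262.8    192.1649]
```

View pics/s5c.png

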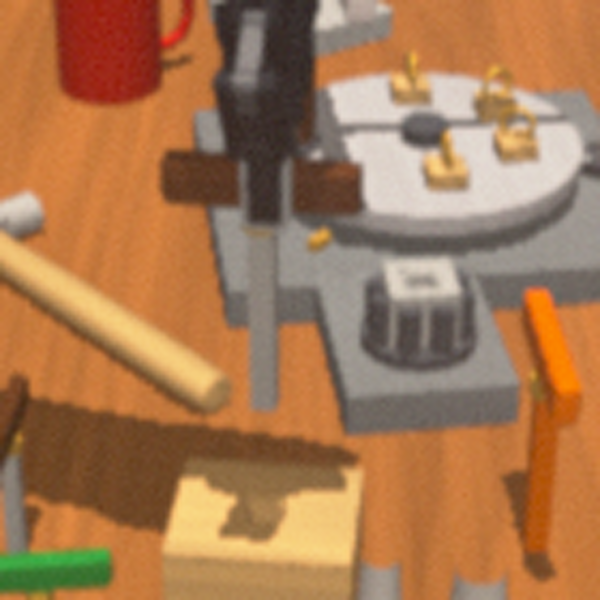

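apply_moves(moves=[[0, 0, -0.15, -0.0038, 0.0118, 0, -1], [0, 0, -0.15, -0.004, 0.0117, 0, -1], [0, 0, -0.15, -0.0042, 0.0117, 0, -1], [0, 0, -0.15, -0.0044, 0.0116, 0, -1], [0, 0, -0.15, -0.0045, 0.0115, 0, -1], [0, 0, -0.15, -0.0047, 0.0115, 0, -1], [0, 0, -0.15, -0.0049, 0.0114, 0, -1], [0, 0, -0.15, -0.0051, 0.0113, 0, -1]])

```text
clock: 18.57
tcp_pos: [0.4991, -0.1289, 0.2112]
orientation: [-0.007, 3.14, -0.002]
contact_force: [0.4, 0.4, -1.3]
grip_width: 0.0137
gripper_force: 58.6
```

apply_moves(moves=[[0, 0, -0.15, -0.0053, 0.0112, 0, -1], [0, 0, -0.15, -0.0054, 0.0112, 0, -1], [0, 0, -0.15, -0.0056, 0.0111, 0, -1], [0, 0, -0.15, -0.0058, 0.011, 0, -1], [0, 0, -0.15, -0.006, 0.0109, 0, -1], [0, 0, -0.15, -0.0061, 0.0108, 0, -1], [0, 0, -0.15, -0.0063, 0.0107, 0, -1], [0, 0, -0.15, -0.0065, 0.0106, 0, -1]])

```text
clock: 19.23
tcp_pos: [0.5411, -0.0391, 0.2113]
orientation: [-0.203, 3.133, -0.003]
contact_force: [0.9, -0.4, -1.5]
grip_width: 0.0136
gripper_force: 58.6
```

Run:
```python
from fk import *
o=telemetry.get_obs();print(o["gripper_force"],o["grip_width"],o["joints"].round(2))
T=lean(0,np.pi+.13);plan(np.array([.5405,-.0398,.193]),T);path(np.array([.5405,-.0398,.193]),T,8)
```

```text
58.600386679172516 0.013553689219720336 [ 0.4   0.33 -0.54  1.87  0.2   1.    1.47]
tcp [ 0.5411 -0.0391  0.2113] F [ 0.9035 -0.3877 -1.5342] w 0.0136 t 19.23
dpos world [-0.0006 -0.0007 -0.0183] tool [ 0.0007 -0.0006  0.0183]
turn/6deg [-0.0164  0.0144 -0.0061]
turn/row [-0.002  0.002 -0.001]
0 [ 0.0001 -0.0001  0.0023]
1 [ 0.0001 -0.0001  0.0023]
2 [ 0.0001 -0.0001  0.0023]
3 [ 0.0001 -0.0001  0.0023]
4 [ 0.0001 -0.0001  0.0023]
5 [ 0.0001 -0.0001  0.0023]
6 [ 0.0001 -0.0001  0.0023]
7 [ 0.0001 -0.0001  0.0023]
```

Lower to 20 mm above the mouth and check in the side camera.

apply_moves(moves=[[0, 0, 0, 0.0001, -0.0001, 0.004, -1], [0, 0, 0, 0.0001, -0.0001, 0.004, -1], [0, 0, 0, 0.0001, -0.0001, 0.004, -1], [0, 0, 0, 0.0001, -0.0001, 0.003, -1], [0, 0, 0, 0.0001, -0.0001, 0.0023, -1], [0, 0, 0, 0.0001, -0.0001, 0.001, -1], [0, 0, 0, 0, 0, 0, -1], [0, 0, 0, 0, 0, 0, -1]])

```text
clock: 19.9
tcp_pos: [0.5401, -0.0411, 0.193]
orientation: [-0.2, 3.134, -0.003]
contact_force: [-0.3, 0.2, -2.1]
grip_width: 0.0133
gripper_force: 58.6
```

Run:
```python
from fk import *
o=telemetry.get_obs();plan(np.array([.5405,-.0398,.193]),lean(0,np.pi+.13))
a=grab_frame("side");b=grab_frame("top");cv2.imwrite("pics/s6.png",a)
tip=o["tcp_pos"]-[.003,.0004,.101];print("tip exp",proj("side",tip),"mouth",proj("side",np.array([*MOUTH,.072])))
cv2.imwrite("pics/s6c.png",np.hstack([cv2.resize(a[160:230,265:335],(560,560),interpolation=cv2.INTER_CUBIC),cv2.resize(b[165:195+35,275:305],(240,520))[:, :].copy() if 0 else np.zeros((560,1,3),np.uint8)]))
```

```text
tcp [ 0.5401 -0.0411  0.193 ] F [-0.313   0.2075 -2.1287] w 0.0133 t 19.9
dpos world [ 0.0004  0.0013 -0.    ] tool [-0.0006  0.0013  0.    ]
turn/6deg [-0.0167  0.0147 -0.025 ]
tip exp [298.2262 208.2176] mouth [298.0661 215.0487]
```

View pics/s6c.png

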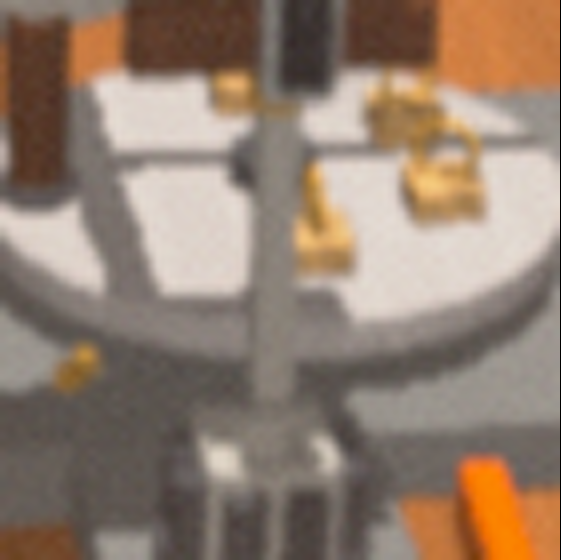

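The crop shows the shank end at px (298.6,209.6), directly above the recess centre at (298.4,214.8). It is aligned within about 1 mm, so I'll lower it in.

apply_moves(moves=[[0, 0, 0, -0.0003, 0.0007, 0.003, -1], [0, 0, 0, -0.0003, 0.0006, 0.003, -1], [0, 0, 0, 0, 0, 0.004, -1], [0, 0, 0, 0, 0, 0.004, -1], [0, 0, 0, 0, 0, 0.004, -1], [0, 0, 0, 0, 0, 0.004, -1], [0, 0, 0, 0, 0, 0.004, -1], [0, 0, 0, 0, 0, 0.004, -1]])

```text
clock: 20.67
tcp_pos: [0.5494, -0.0379, 0.1708]
orientation: [-0.2, 3.114, -0.004]
contact_force: [1.4, 2.9, 58.1]
grip_width: 0.0134
gripper_force: 67.7
```

apply_moves(moves=[[0, 0, 0, 0, 0, -0.006, -1], [0, 0, 0, 0, 0, -0.006, -1], [0, 0, 0, 0, 0, -0.006, -1], [0, 0, 0, 0, 0, -0.006, -1], [0, 0, 0, 0, 0, -0.004, -1], [0, 0, 0, 0, 0, 0, -1], [0, 0, 0, 0, 0, 0, -1], [0, 0, 0, 0, 0, 0, -1]])

```text
clock: 21.33
tcp_pos: [0.5402, -0.0396, 0.1905]
orientation: [-0.201, 3.134, -0.002]
contact_force: [0.5, 0.3, -2.2]
grip_width: 0.0138
gripper_force: 58.6
```

Run:
```python
from fk import *
o=telemetry.get_obs();print(o["tcp_pos"],o["orientation"],o["contact_force"],o["moment"],o["grip_width"],o["gripper_force"])
R0=R.from_rotvec(o["orientation"]).as_matrix();print(R0)
for c in("side","top"):
    im=grab_frame(c);cv2.imwrite(f"pics/{c}7.png",im)
    if c=="side":
        # shank profile: grey dark columns per row
        for r_ in range(172,214,3):
            print(r_,im[r_,288:312].mean(1).astype(int))
```

```text
[ 0.5402 -0.0396  0.1905] [-0.2007  3.1345 -0.0024] [ 0.476   0.2672 -2.209 ] [ 0.0322 -0.0017 -0.0236] 0.013827960289908908 58.56861110776663
[[-0.9918 -0.1275  0.0008]
 [-0.1275  0.9918 -0.0015]
 [-0.0006 -0.0016 -1.    ]]
172 [215 214 198 138 120 126 131 129 102 103 118 114 103  94  96  98 106 116
 151 194 207 201 175 156]
175 [215 215 213 212 208 205 208 190 154 119 121 125 124 128 157 196 214 216
 212 213 212 198 160 112]
178 [186 183 187 189 185 161 119 104 103 119 129 130 128 125 114 111 118 137
 140 138 138 137 134 123]
181 [207 202 208 209 195 148  83  77  93 118 131 129 133 124  99 117 168 201
 214 218 215 217 212 214]
184 [214 212 212 211 211 214 206 176 120 125 131 132 129 128 125 117 132 180
 209 212 214 214 215 217]
187 [211 213 213 211 213 213 213 192 131 126 130 129 130 152 167 138 108 141
 172 183 195 211 214 218]
190 [210 214 212 210 209 213 207 177 130 126 129 131 135 150 179 182 168 165
 168 170 173 187 206 216]
193 [211 212 211 211 212 211 200 163 127 123 129 127 128 136 132 136 135 137
 131 127 136 176 211 219]
196 [183 183 187 187 174 144 128 118 120 127 127 127 128 132 134 134 134 134
 150 186 210 215 214 213]
199 [130 124 119 119 117 122 117 115 130 131 126 127 128 124 120 120 122 122
 117 125 154 186 194 195]
202 [126 128 133 131 132 132 124 112 123 129 130 129 128 134 134 131 134 132
 133 135 141 138 144 137]
205 [ 83  85  90  89  89  90  93 109 125 127 128 123 114 100  95  95  93  97
  91  93  90  87  88  85]
208 [ 86  87  82  83  84  88  95 117 125 127 129 123 104  88  84  83  82  85
  85  82  90 106 114 112]
211 [ 89  97  98 106 103 109 107 110 112 114 116 113 111 108 107 109 107  97
  86  85  94 124 145 145]
```

Run:
```python
from fk import *
def rim(f,x0,x1,y0,y1,th):
    g=cv2.imread(f)[y0:y1,x0:x1];g=g.min(2);k=6
    g=cv2.resize(g,None,fx=k,fy=k,interpolation=cv2.INTER_LINEAR);m=(g>th).astype(np.uint8)
    n,l,s,c=cv2.connectedComponentsWithStats(m);i=1+s[1:,4].argmax()
    h=cv2.convexHull(np.argwhere(l==i)[:,::-1].astype(np.int32));r_=cv2.minAreaRect(h);M=cv2.moments(h)
    f2=lambda x,y:((x+.5)/k-.5+x0,(y+.5)/k-.5+y0)
    return f2(M["m10"]/M["m00"],M["m01"]/M["m00"]),f2(*r_[0]),np.array(r_[1])/k,r_[2]
for th in(160,180,200):
    t=rim("pics/top0.png",275,300,187,211,th);s=rim("pics/side0.png",285,312,207,222,th);print(th,t,s);
    print(tri(t[0],s[0]),atz("top",t[0],.072)[:2],atz("side",s[0],.072)[:2])
# shank centre line
def shank(f,rows):
    im=cv2.imread(f).astype(float);out=[]
    for r_ in rows:
        v=im[r_,285:315].mean(1);out.append(v)
    return np.array(out)
for f in("pics/s6.png","pics/side7.png"):
    im=cv2.imread(f).mean(2)
    for r_ in(175,184,187,204,205,206,207,208,209,210,211): 
        print(f[5:],r_,im[r_,292:304].astype(int))
o=telemetry.get_obs();T=R.from_rotvec(o["orientation"])
for dz in(0,.02,.04,.06,.08): print(dz,proj("side",o["tcp_pos"]+[-.003,0,-.101+dz]))
```

```text
160 ((286.5231854997248, 198.44877329558858), (286.49515533447266, 198.43083572387695), array([14.0034, 14.4364]), 82.303955078125) ((297.8095197176967, 214.40066680415205), (297.8375523885091, 214.43244425455728), array([ 8.712 , 16.9457]), 87.56334686279297)
(array([ 0.5376, -0.0383,  0.0727]), [0.0007, 0.0007]) [ 0.5384 -0.0383] [ 0.537  -0.0372]
180 ((286.5144626717168, 198.46542880076254), (286.5221684773763, 198.49406941731772), array([13.584 , 14.0338]), 82.14668273925781) ((297.85625919486426, 214.43212889899394), (297.9155985514323, 214.39486185709634), array([ 7.3245, 15.7515]), 87.1844482421875)
(array([ 0.5377, -0.0382,  0.0726]), [0.0006, 0.0006]) [ 0.5384 -0.0382] [ 0.5371 -0.0373]Traceback (most recent call last):
  File "<stdin>", line 10, in <module>
  File "<stdin>", line 5, in rim
ValueError: attempt to get argmax of an empty sequence
```

Run:
```python
from fk import *
for f in("pics/s6.png","pics/side7.png"):
    im=cv2.imread(f).mean(2)
    for r_ in(175,184,187,190,204,205,206,207,208,209,210,211,212): 
        print(f[5:],r_,im[r_,292:305].astype(int))
o=telemetry.get_obs()
for dz in(0,.02,.04,.06,.08): print(dz,proj("side",o["tcp_pos"]+[-.003,0,-.101+dz]))
```

```text
s6.png 175 [208 205 207 193 160 122 123 127 129 134 163 201 211]
s6.png 184 [213 215 205 179 136 119 128 131 130 126 120 115 138]
s6.png 187 [210 211 216 204 163 128 129 128 130 143 151 128 110]
s6.png 190 [208 210 214 203 162 127 126 128 134 142 173 177 170]
s6.png 204 [109 111 116 111 111 123 128 129 128 125 123 121 119]
s6.png 205 [ 91  90  92  93 106 125 130 129 123 115  99  95  98]
s6.png 206 [ 81  84  82  93 107 126 129 126 122 114  89  82  83]
s6.png 207 [ 82  85  80  89 106 124 126 126 126 112  94  86  80]
s6.png 208 [ 83  77  85  87  98 124 128 127 125 112  90  85  83]
s6.png 209 [ 84  86  83  87 101 119 120 124 117 104  93  93  90]
s6.png 210 [ 94  94  92  92  97 109 111 109 112 103 100  99  97]
s6.png 211 [105 104 107 102 107 111 115 111 111 111 108 110 107]
s6.png 212 [109 113 111 113 114 115 118 115 118 118 116 113 107]
side7.png 175 [208 205 208 190 154 119 121 125 124 128 157 196 214]
side7.png 184 [211 214 206 176 120 125 131 132 129 128 125 117 132]
side7.png 187 [213 213 213 192 131 126 130 129 130 152 167 138 108]
side7.png 190 [209 213 207 177 130 126 129 131 135 150 179 182 168]
side7.png 204 [107 111 117 113 124 129 127 126 125 121 117 119 122]
side7.png 205 [ 89  90  93 109 125 127 128 123 114 100  95  95  93]
side7.png 206 [ 81  85  88 113 124 130 128 121 112  89  84  83  83]
side7.png 207 [ 81  84  90 116 127 125 127 123 107  88  84  84  81]
side7.png 208 [ 84  88  95 117 125 127 129 123 104  88  84  83  82]
side7.png 209 [ 82  85  93 116 126 127 127 120 105  90  86  90  87]
side7.png 210 [ 92  96  96 113 117 122 122 115 105 102  97 105  95]
side7.png 211 [103 109 107 110 112 114 116 113 111 108 107 109 107]
side7.png 212 [110 112 110 113 117 119 119 121 121 116 114 112 110]
0 [298.2037 208.6906]
0.02 [298.5115 201.4798]
0.04 [298.8251 194.1305]
0.06 [299.1448 186.6389]
0.08 [299.4708 179.0005]
```

apply_moves(moves=[[0, 0, 0, -0.0011, 0.0012, 0, -1], [0, 0, 0, -0.001, 0.0011, 0.002, -1], [0, 0, 0, 0, 0, 0.004, -1], [0, 0, 0, 0, 0, 0.004, -1], [0, 0, 0, 0, 0, 0.004, -1], [0, 0, 0, 0, 0, 0.004, -1], [0, 0, 0, 0, 0, 0.003, -1], [0, 0, 0, 0, 0, 0, -1]])

```text
clock: 22.1
tcp_pos: [0.5418, -0.037, 0.1691]
orientation: [-0.201, 3.135, -0.002]
contact_force: [-0.1, -0.7, -0.6]
grip_width: 0.0138
gripper_force: 58.7
```

No contact force at 4 mm depth, so the shank has entered. Continue down.

apply_moves(moves=[[0, 0, 0, 0, 0, 0.003, -1], [0, 0, 0, 0, 0, 0.003, -1], [0, 0, 0, 0, 0, 0.003, -1], [0, 0, 0, 0, 0, 0.003, -1], [0, 0, 0, 0, 0, 0.003, -1], [0, 0, 0, 0, 0, 0.002, -1], [0, 0, 0, 0, 0, 0, -1], [0, 0, 0, 0, 0, 0, -1]])

```text
clock: 22.77
tcp_pos: [0.5423, -0.037, 0.1529]
orientation: [-0.201, 3.134, -0.002]
contact_force: [0.1, -0.5, -1.4]
grip_width: 0.0135
gripper_force: 58.7
```

apply_moves(moves=[[0, 0, 0, 0, 0, 0.002, -1], [0, 0, 0, 0, 0, 0.002, -1], [0, 0, 0, 0, 0, 0.001, -1], [0, 0, 0, 0, 0, 0.001, -1], [0, 0, 0, 0, 0, 0, -1], [0, 0, 0, 0, 0, 0, -1], [0, 0, 0, 0, 0, 0, -1], [0, 0, 0, 0, 0, 0, -1]])

```text
clock: 23.43
tcp_pos: [0.5427, -0.037, 0.1473]
orientation: [-0.201, 3.133, -0.003]
contact_force: [0.0, -1.1, 2.7]
grip_width: 0.0134
gripper_force: 59.2
```

Run:
```python
from fk import *
o=telemetry.get_obs();p=o["tcp_pos"];print(p,o["contact_force"],o["moment"],o["joints"].round(2))
# rotate about screw axis: TCP offset from axis
off=np.array([.005,0,0])
sim(o["joints"],[(p,lean(0,np.pi-.5),8),(p,lean(0,np.pi-1.1),8)])
```

```text
[ 0.5427 -0.037   0.1473] [ 0.0089 -1.1057  2.6939] [-0.0326  0.0658  0.0641] [ 0.37  0.41 -0.52  1.92  0.26  0.87  1.41]
[ 0.26  0.39 -0.38  1.93  0.19  0.86  0.85] err 0.0 0.0 vmax 0.84
[ 0.16  0.38 -0.26  1.94  0.13  0.84  0.31] err 0.0 0.0 vmax 0.81
```

apply_moves(moves=[[0, 0, 0.8, 0, -0.0004, 0, -1], [0, 0, 0.8, 0, -0.0004, 0, -1], [0, 0, 0.8, 0, -0.0004, 0, -1], [0, 0, 0.8, 0, -0.0004, 0, -1], [0, 0, 0.8, 0, -0.0004, 0, -1], [0, 0, 0.8, 0, -0.0004, 0, -1], [0, 0, 0.8, 0, -0.0004, 0, -1], [0, 0, 0.8, 0, -0.0004, 0, -1]])

```text
clock: 24.1
tcp_pos: [0.542, -0.0398, 0.1473]
orientation: [0.846, 3.023, -0.001]
contact_force: [-0.4, 0.1, 4.0]
grip_width: 0.0137
gripper_force: 58.9
```

Run:
```python
from fk import *
o=telemetry.get_obs();print(o["tcp_pos"],o["contact_force"],o["moment"]);T=R.from_rotvec(o["orientation"]).as_matrix();print("yaw",np.arctan2(-T[1,0],-T[0,0]))
```

```text
[ 0.542  -0.0398  0.1473] [-0.4479  0.0647  4.0292] [0.1282 0.1874 0.1398]
yaw -0.5458506963763893
```

apply_moves(moves=[[0, 0, 0.8, 0, -0.0004, 0, -1], [0, 0, 0.8, 0, -0.0004, 0, -1], [0, 0, 0.8, 0, -0.0004, 0, -1], [0, 0, 0.8, 0, -0.0004, 0, -1], [0, 0, 0.7, 0, -0.0004, 0, -1], [0, 0, 0.6, 0, -0.0003, 0, -1], [0, 0, 0.5, 0, -0.0003, 0, -1], [0, 0, 0, 0, 0, 0, -1]])

```text
clock: 24.77
tcp_pos: [0.5401, -0.0417, 0.1472]
orientation: [1.597, 2.703, -0.001]
contact_force: [-1.5, 0.7, 3.9]
grip_width: 0.0133
gripper_force: 59.2
```

Run:
```python
from fk import *
o=telemetry.get_obs();print(o["tcp_pos"],o["contact_force"],o["moment"]);T=R.from_rotvec(o["orientation"]).as_matrix();print("yaw",np.arctan2(-T[1,0],-T[0,0]))
```

```text
[ 0.5401 -0.0417  0.1472] [-1.4793  0.6996  3.8747] [0.0986 0.2741 0.0409]
yaw -1.0673627354773758
```

apply_moves(moves=[[0, 0, 0.5, 0, -0.0002, 0, -1], [0, 0, 0.5, 0, -0.0002, 0, -1], [0, 0, 0.5, 0, -0.0002, 0, -1], [0, 0, 0.3, 0, -0.0002, 0, -1], [0, 0, 0, 0, 0, 0, -1], [0, 0, 0, 0, 0, 0, -1], [0, 0, 0, 0, 0, 0, -1], [0, 0, 0, 0, 0, 0, -1]])

```text
clock: 25.43
tcp_pos: [0.5394, -0.0422, 0.1472]
orientation: [1.84, 2.544, -0.0]
contact_force: [-2.0, 1.4, 4.9]
grip_width: 0.0133
gripper_force: 59.8
```

Run:
```python
from fk import *
o=telemetry.get_obs();print(o["tcp_pos"],o["contact_force"],o["moment"]);T=R.from_rotvec(o["orientation"]).as_matrix();print("yaw",np.arctan2(-T[1,0],-T[0,0]))
```

```text
[ 0.5394 -0.0422  0.1472] [-2.0063  1.4012  4.8577] [0.0756 0.4511 0.0588]
yaw -1.252490077491353
```

apply_moves(moves=[[0, 0, 0.4, 0, -0.0002, 0, -1], [0, 0, 0.4, 0, -0.0002, 0, -1], [0, 0, 0.4, 0, -0.0002, 0, -1], [0, 0, 0.3, 0, -0.0002, 0, -1], [0, 0, 0, 0, 0, 0, -1], [0, 0, 0, 0, 0, 0, -1], [0, 0, 0, 0, 0, 0, -1], [0, 0, 0, 0, 0, 0, -1]])

```text
clock: 26.1
tcp_pos: [0.5386, -0.0424, 0.1472]
orientation: [2.033, 2.392, -0.0]
contact_force: [-2.2, -0.7, 5.3]
grip_width: 0.0135
gripper_force: 60.9
```

Run:
```python
from fk import *
o=telemetry.get_obs();print(o["tcp_pos"],o["contact_force"],o["moment"]);T=R.from_rotvec(o["orientation"]).as_matrix();print("yaw",np.arctan2(-T[1,0],-T[0,0]))
b=grab_frame("top");cv2.imwrite("pics/t8.png",b);a=grab_frame("side");cv2.imwrite("pics/s8.png",a)
g=b[150:235,180:330].min(2)
```

```text
[ 0.5386 -0.0424  0.1472] [-2.2401 -0.7149  5.2973] [-0.0593  0.5107  0.2172]
yaw -1.4090642811863539
```

apply_moves(moves=[[0, 0, 0.4, 0, -0.0002, 0, -1], [0, 0, 0.4, 0, -0.0002, 0, -1], [0, 0, 0.4, 0, -0.0002, 0, -1], [0, 0, 0.3, 0, -0.0002, 0, -1], [0, 0, 0, 0, 0, 0, -1], [0, 0, 0, 0, 0, 0, -1], [0, 0, 0, 0, 0, 0, -1], [0, 0, 0, 0, 0, 0, -1]])

```text
clock: 26.87
tcp_pos: [0.5376, -0.0426, 0.1472]
orientation: [2.214, 2.226, -0.001]
contact_force: [-2.3, -0.4, 6.1]
grip_width: 0.0133
gripper_force: 62.1
```

Run:
```python
from fk import *
o=telemetry.get_obs();print(o["tcp_pos"],o["contact_force"],o["moment"]);T=R.from_rotvec(o["orientation"]).as_matrix();yaw=np.arctan2(-T[1,0],-T[0,0]);print("yaw",yaw)
a=grab_frame("side");cv2.imwrite("pics/s9.png",a)
# where would handle ends project, key yaw candidates
c=np.array([.5377,-.038,.164])
for y in(-.96,-1.2,yaw):
    e=np.array([np.cos(y),np.sin(y),0])*.045;print(round(y,2),proj("side",c+e),proj("side",c-e))
h=cv2.cvtColor(a,cv2.COLOR_BGR2HSV);im=a.astype(int);m=((im.max(2)<125)&(im[...,2]>im[...,0]*1.5)&(im[...,2]>50)).astype(np.uint8)
m[:150]=0;m[210:]=0;m[:,:282]=0;m[:,325:]=0
for r_ in range(160,205,2): 
    x=np.nonzero(m[r_])[0]; 
    if len(x): print(r_,x.min(),x.max(),len(x))
```

```text
[ 0.5376 -0.0426  0.1472] [-2.2897 -0.3579  6.0948] [-0.1081  0.6305  0.3228]
yaw -1.5656295269420755
-0.96 [311.6862 188.2994] [288.1561 173.8264]
-1.2 [307.6279 189.2983] [292.0381 172.9578]
-1.57 [300.5613 189.8517] [298.6272 172.4895]
160 284 316 10
162 285 315 6
164 286 322 7
166 288 321 10
168 296 319 2
170 297 318 4
172 298 316 4
174 297 311 5
176 298 301 4
178 298 302 5
180 298 302 5
182 298 303 5
184 297 299 3
186 298 303 5
188 297 303 7
190 297 303 7
192 299 303 5
```

Run:
```python
from fk import *
for f in("side0","s8","s9"):
    g=cv2.imread(f"pics/{f}.png").min(2);print(f)
    for r_ in range(202,228): print(r_,' '.join('%3d'%v for v in g[r_,284:313]))
```

```text
side0
202 116 125 123 134 133 131 132 133 131 139 135 136 137 136 139 137 138 137 136 138 138 136 141 138 137 134 137 134 130
203  93 105 110 112 119 122 120 124 127 130 135 133 136 133 136 136 137 134 135 134 136 138 135 133 135 133 130 129 120
204  81  83  88  89  89  89 102 106 112 116 117 120 118 121 120 122 127 120 121 124 120 119 122 116 122 117 106 103  97
205  84  75  75  76  77  78  83  79  86  85  86  88  86  87  99  95  93  93  92  91  94  88  87  89  85  84  85  80  78
206  82  84  82  81  80  78  76  75  79  77  78  84  80  73  78  76  80  78  79  75  82  76  78  78  79  79  76  76  76
207 107 104 104  89  87  87  81  80  79  78  80  75  81  81  80  79  77  75  78  73  73  74  78  76  77  79  83  84  84
208 137 139 131 114 105 107  97  87  83  85  78  84  84  83  83  82  87  81  84  85  86  82  81  82  86 100 104 105 104
209 143 146 140 142 135 138 130 115 111 109 111 108 111 110 112 115 116 114 117 117 120 108 104 105 108 126 131 134 138
210 137 139 143 138 142 151 155 151 150 151 152 154 157 155 162 163 159 162 166 168 163 141 135 135 134 137 138 136 139
211 139 143 14
[... 7571 characters left out ...]
  73  71  79  85  94  92  92  92 107 110  86  76  79  98 103  96  75  70  69  73  71  67  67  79  81
223  77  68  65  69  68  66  71  73  77  79  76  91 104 105  76  63  64  85  88  82  69  63  70  67  68  65  66  76  79
224  74  64  69  73  73  71  64  67  71  71  74  87 103 100  68  64  67  77  78  73  67  69  64  73  71  71  66  73  78
225  76  65  64  69  69  69  64  69  73  71  75  95 104  96  64  66  68  69  72  71  67  65  68  72  68  69  77  79  77
226  85  66  67  68  68  62  66  68  73  71  79  93 103  90  69  60  63  69  75  80  67  71  71  71  71  77  90  90  87
227  92  62  68  75  68  62  64  65  69  68  76  98 104  89  67  62  66  74  74  76  67  70  76  73  70  80  94 103 103
```

apply_moves(moves=[[0, 0, -0.4, 0, 0.0002, 0, -1], [0, 0, -0.4, 0, 0.0002, 0, -1], [0, 0, -0.4, 0, 0.0002, 0, -1], [0, 0, -0.4, 0, 0.0002, -0.0005, -1], [0, 0, -0.4, 0, 0.0002, -0.0005, -1], [0, 0, -0.2, 0, 0.0002, 0, -1], [0, 0, 0, 0, 0, 0, -1], [0, 0, 0, 0, 0, 0, -1]])

```text
clock: 27.58
tcp_pos: [0.5385, -0.0422, 0.1474]
orientation: [1.948, 2.463, -0.001]
contact_force: [-0.2, 1.9, -4.8]
grip_width: 0.0138
gripper_force: 59.3
```

Run:
```python
from fk import *
o=telemetry.get_obs();print(o["tcp_pos"],o["contact_force"],o["moment"]);T=R.from_rotvec(o["orientation"]).as_matrix();yaw=np.arctan2(-T[1,0],-T[0,0]);print("yaw",yaw)
cv2.imwrite("pics/s10.png",grab_frame("side"))
for f in("s8","s9","s10"):
    im=cv2.imread(f"pics/{f}.png").astype(int);m=((im[...,2]>im[...,0]*1.35)&(im[...,2]>45)&(im[...,2]<150))
    print(f,[(r_,np.nonzero(m[r_,288:316])[0][[0,-1]]+288,m[r_,288:316].sum()) for r_ in(184,188,190,192) if m[r_,288:316].any()], cv2.imread(f"pics/{f}.png").min(2)[218,288:312])
    print(im[200,290:306].mean(1).astype(int))
```

```text
[ 0.5385 -0.0422  0.1474] [-0.2023  1.925  -4.8378] [ 0.3839 -0.0338 -0.0595]
yaw -1.3383951456376921
s8 [(184, array([298, 306]), np.int64(9)), (188, array([298, 306]), np.int64(9)), (190, array([297, 306]), np.int64(10)), (192, array([301, 306]), np.int64(6))] [ 98  96 104 117 135 154 175 185 181 152 109 102 108 108 120 144 144 133
 125 117 112  93  96 131]
[129 127 131 128 132 124 106 116 128 130 130 131 131 129 128 125]
s9 [(184, array([297, 303]), np.int64(7)), (188, array([297, 304]), np.int64(8)), (190, array([297, 304]), np.int64(8)), (192, array([298, 303]), np.int64(6))] [ 88  84 102 118 136 149 173 169 125 105 108 104 131 172 173 154 144 135
 123 117 109  97  93 131]
[128 129 128 131 133 128 114 129 128 130 130 130 128 127 129 131]
s10 [(184, array([299, 307]), np.int64(9)), (188, array([298, 306]), np.int64(9)), (190, array([297, 306]), np.int64(10)), (192, array([301, 307]), np.int64(7))] [102 110 111 120 136 150 168 177 178 147 116 105 103 102 114 125 126 124
 115 110 103  94  94 118]
[131 129 131 130 131 125 109 117 128 129 128 134 130 129 128 126]
```

Run:
```python
from fk import *
from scipy.ndimage import map_coordinates
def inner_outer(g,yaw,half,c):
    t=np.linspace(-1,1,41);v=[]
    for k in range(4):
        n=np.array([np.cos(yaw+k*np.pi/2),np.sin(yaw+k*np.pi/2)]);u=np.array([-n[1],n[0]])
        if True:
            for s in t[4:-4]:
                a=proj("side",np.array([*(c+n*(half-.003)+u*s*half),.072]));b=proj("side",np.array([*(c+n*(half+.003)+u*s*half),.072]))
                if 294.5<a[0]<303.5 and a[1]<214.5: continue   # shank
                va,vb=[map_coordinates(g,[[p[1]],[p[0]]],order=1)[0] for p in(a,b)]
                v.append(np.log(va/vb))
    return np.mean(v)
for f in("side0","s8","s9","s10"):
    g=cv2.imread(f"pics/{f}.png").astype(float).min(2)
    best=[]
    for h in np.arange(.015,.0215,.001):
        for y in np.arange(-.8,.8,.05):
            for dx in(-.001,0,.001):
              for dy in (-.002,0,.002):
                best.append((inner_outer(g,y,h,np.array([.537+dx,-.0373+dy])),round(h,3),round(y,2),dx,dy))
    best.sort(reverse=True);print(f,[tuple(np.round(b,3).tolist()) for b in best[:6]])
```

```text
Traceback (most recent call last):
  File "h.py", line 15, in proj
    k=calibration(c);T=np.linalg.inv(k["world_from_camera"]);q=T[:3,:3]@X+T[:3,3]
ValueError: time passes only in moves, steps and waits
```

Run:
```python
from fk import *
from scipy.ndimage import map_coordinates
k=calibration("side");Ti=np.linalg.inv(k["world_from_camera"])
def pr(P):
    q=P@Ti[:3,:3].T+Ti[:3,3];return np.c_[k["fx"]*q[:,0]/q[:,2]+k["cx"],k["fy"]*q[:,1]/q[:,2]+k["cy"]]
t=np.linspace(-.85,.85,33)
def score(g,yaw,half,c):
    A=[];B=[]
    for i in range(4):
        n=np.array([np.cos(yaw+i*np.pi/2),np.sin(yaw+i*np.pi/2)]);u=np.array([-n[1],n[0]])
        for d,L in((-.003,A),(.003,B)): L.append(c+n*(half+d)+u*t[:,None]*half)
    A,B=[pr(np.c_[np.vstack(L),np.full(4*len(t),.072)]) for L in(A,B)]
    ok=~((A[:,0]>294.5)&(A[:,0]<303.5)&(A[:,1]<214.5))
    f=lambda p:map_coordinates(g,[p[ok,1],p[ok,0]],order=1)
    return np.mean(np.log(f(A)/f(B)))
for f in("side0","s8","s9","s10"):
    g=cv2.imread(f"pics/{f}.png").astype(float).min(2)
    R_=sorted(((score(g,y,h,np.array([.537+dx,-.0373+dy])),h,y,dx,dy) for h in np.arange(.015,.0215,.001) for y in np.arange(-.8,.8,.05) for dx in(-.001,0,.001) for dy in(-.002,0,.002)),reverse=True)
    print(f,[np.round(b,3).tolist() for b in R_[:4]])
    print("  by yaw",[(round(y,1),round(max(r[0] for r in R_ if abs(r[2]-y)<.06 and .016<r[1]<.0185),2)) for y in np.arange(-.8,.8,.2)])
o=telemetry.get_obs();print(o["clock"])
```

```text
side0 [[0.372, 0.02, 0.1, 0.0, -0.002], [0.371, 0.02, 0.1, 0.0, 0.0], [0.37, 0.02, 0.05, 0.0, 0.0], [0.37, 0.02, 0.05, 0.0, -0.002]]
  by yaw [(np.float64(-0.8), np.float64(0.18)), (np.float64(-0.6), np.float64(0.18)), (np.float64(-0.4), np.float64(0.21)), (np.float64(-0.2), np.float64(0.24)), (np.float64(-0.0), np.float64(0.29)), (np.float64(0.2), np.float64(0.29)), (np.float64(0.4), np.float64(0.26)), (np.float64(0.6), np.float64(0.21))]
s8 [[0.225, 0.021, 0.65, 0.0, -0.002], [0.224, 0.021, 0.6, 0.0, -0.002], [0.222, 0.021, 0.65, -0.001, -0.002], [0.22, 0.021, 0.7, -0.001, -0.002]]
  by yaw [(np.float64(-0.8), np.float64(0.07)), (np.float64(-0.6), np.float64(0.02)), (np.float64(-0.4), np.float64(0.03)), (np.float64(-0.2), np.float64(0.08)), (np.float64(-0.0), np.float64(0.11)), (np.float64(0.2), np.float64(0.12)), (np.float64(0.4), np.float64(0.12)), (np.float64(0.6), np.float64(0.12))]
s9 [[0.209, 0.021, 0.65, -0.001, -0.002], [0.208, 0.021, 0.6, 0.0, -0.002], [0.208, 0.021, 0.6, -0.001, -0.002], [0.206, 0.021, 0.55, 0.0, -0.002]]
  by yaw [(np.float64(-0.8), np.float64(0.07)), (np.float64(-0.6), np.float64(0.06)), (np.float64(-0.4), np.float64(0.08)), (np.float64(-0.2), np.float64(0.1)), (np.float64(-0.0), np.float64(0.13)), (np.float64(0.2), np.float64(0.14)), (np.float64(0.4), np.float64(0.13)), (np.float64(0.6), np.float64(0.11))]
s10 [[0.201, 0.021, -0.8, 0.0, -0.002], [0.201, 0.021, 0.75, 0.0, -0.002], [0.201, 0.021, -0.8, -0.001, -0.002], [0.2, 0.021, 0.75, -0.001, -0.002]]
  by yaw [(np.float64(-0.8), np.float64(0.09)), (np.float64(-0.6), np.float64(0.06)), (np.float64(-0.4), np.float64(0.06)), (np.float64(-0.2), np.float64(0.09)), (np.float64(-0.0), np.float64(0.11)), (np.float64(0.2), np.float64(0.12)), (np.float64(0.4), np.float64(0.12)), (np.float64(0.6), np.float64(0.12))]
27.6333
```

apply_moves(moves=[[0, 0, 0.4, 0, -0.0002, 0.0005, -1], [0, 0, 0.4, 0, -0.0002, 0.0005, -1], [0, 0, 0.4, 0, -0.0002, 0, -1], [0, 0, 0.2, 0, 0, 0, -1], [0, 0, 0, 0, 0, 0, -1], [0, 0, 0, 0, 0, 0, -1], [0, 0, 0, 0, 0, 0, -1], [0, 0, 0, 0, 0, 0, -1]])

```text
clock: 28.3
tcp_pos: [0.5384, -0.0425, 0.1472]
orientation: [2.122, 2.314, 0.0]
contact_force: [-2.8, 0.5, 4.8]
grip_width: 0.0136
gripper_force: 60.1
```

```bash
cat > rim.py <<'E'
from fk import *
from scipy.ndimage import map_coordinates
k=calibration("side");Ti=np.linalg.inv(k["world_from_camera"])
def pr(P):
    q=P@Ti[:3,:3].T+Ti[:3,3];return np.c_[k["fx"]*q[:,0]/q[:,2]+k["cx"],k["fy"]*q[:,1]/q[:,2]+k["cy"]]
t=np.linspace(-.85,.85,33)
def score(g,yaw,half,c):
    A=[];B=[]
    for i in range(4):
        n=np.array([np.cos(yaw+i*np.pi/2),np.sin(yaw+i*np.pi/2)]);u=np.array([-n[1],n[0]])
        for d,L in((-.003,A),(.003,B)): L.append(c+n*(half+d)+u*t[:,None]*half)
    A,B=[pr(np.c_[np.vstack(L),np.full(4*len(t),.072)]) for L in(A,B)]
    ok=~((A[:,0]>294.5)&(A[:,0]<303.5)&(A[:,1]<214.5))
    f=lambda p:map_coordinates(g,[p[ok,1],p[ok,0]],order=1)
    return np.mean(np.log(f(A)/f(B)))
def rimyaw(f):
    g=cv2.imread(f).astype(float).min(2)
    R_=sorted(((score(g,y,.0205,np.array([.537+dx,-.0373+dy])),y) for y in np.arange(-.2,1.37,.04) for dx in(-.001,0,.001) for dy in(-.002,0)),reverse=True)[:8]
    return np.round(R_[0][0],3),np.round(np.mean([r[1] for r in R_]),2)
E
python3 - <<'E'
from rim import *
o=telemetry.get_obs();print(o["tcp_pos"],o["contact_force"],o["moment"]);T=R.from_rotvec(o["orientation"]).as_matrix();print("yaw",np.arctan2(-T[1,0],-T[0,0]))
cv2.imwrite("pics/s11.png",grab_frame("side"))
for f in("side0","s8","s9","s10","s11"): print(f,rimyaw(f"pics/{f}.png"))
E
```

```text
[ 0.5384 -0.0425  0.1472] [-2.7983  0.4964  4.7795] [0.3324 0.746  0.0688]
yaw -1.4842290806921654
side0 (np.float64(0.376), np.float64(0.1))
s8 (np.float64(0.214), np.float64(0.62))
s9 (np.float64(0.197), np.float64(0.6))
s10 (np.float64(0.189), np.float64(0.74))
s11 (np.float64(0.193), np.float64(0.62))
```

apply_moves(moves=[[0, 0, 0.4, 0, 0, 0, -1], [0, 0, 0.2, 0, 0, 0, -1], [0, 0, 0, 0, 0, 0, -1], [0, 0, 0, 0, 0, 0, -0.75], [0, 0, 0, 0, 0, 0, -0.6], [0, 0, 0, 0, 0, 0, -0.4], [0, 0, 0, 0, 0, 0, 0], [0, 0, 0, 0, 0, 0, 0.5]], grip_force=20)

```text
clock: 29.02
tcp_pos: [0.5387, -0.0429, 0.1468]
orientation: [2.194, 2.245, 0.001]
contact_force: [-0.6, -0.1, -0.6]
grip_width: 0.0491
gripper_force: 0.0
```

Run:
```python
from rim import *
o=telemetry.get_obs();print(o["tcp_pos"],o["contact_force"],o["moment"],o["grip_width"])
a=grab_frame("side");cv2.imwrite("pics/s12.png",a);print(rimyaw("pics/s12.png"))
im=a.astype(int)
for r_ in(200,203,206,208,210): print(r_,im[r_,290:306].mean(1).astype(int))
m=((im[...,2]>im[...,0]*1.35)&(im[...,2]>45)&(im[...,2]<150))
print([(r_,(np.nonzero(m[r_,285:318])[0]+285).tolist()) for r_ in(178,184,188,190,192)])
```

```text
[ 0.5387 -0.0429  0.1468] [-0.6258 -0.0554 -0.5676] [ 0.0388  0.0431 -0.0199] 0.049067025378221565
(np.float64(0.208), np.float64(0.6))
200 [129 129 131 131 131 126 120 124 130 129 132 128 132 129 121 130]
203 [120 125 127 129 128 124 118 123 128 133 130 132 128 131 133 131]
206 [ 84  85  82  84  81  90 109 126 126 126 124 105  90  82  86  83]
208 [ 80  84  83  83  85  95 114 125 125 129 122  97  83  81  82  82]
210 [ 82  80  88  88  89  99 114 125 129 125 124 111  92  84  82  80]
[(178, [296, 297, 298, 299, 300, 301, 302, 316, 317]), (184, [297, 298, 299, 300, 301, 302, 303, 316]), (188, [296, 297, 298, 299, 300, 301, 302, 303, 304]), (190, [297, 298, 299, 300, 301, 302, 303, 304]), (192, [299, 300, 301, 302, 303, 304])]
```

apply_moves(moves=[[0, 0, 0, 0, 0, -0.004, 0.7], [0, 0, 0, 0, 0, -0.008, 0.7], [0, 0, 0, 0, 0, -0.012, 0.7], [0, 0, 0, 0, 0, -0.02, 0.7], [0, 0, 0, 0, 0, -0.025, 0.7], [0, 0, 0, 0, 0, -0.03, 0.7], [0, 0, 0, 0, 0, -0.03, 0.7], [0, 0, 0, 0, 0, -0.02, 0.7]])

```text
clock: 29.73
tcp_pos: [0.539, -0.0422, 0.2999]
orientation: [2.192, 2.243, 0.005]
contact_force: [1.5, -0.1, 0.0]
grip_width: 0.0726
gripper_force: 0.0
```

apply_moves(moves=[[0, 0, 0, 0, 0.02, -0.01, 0.7], [0, 0, 0, 0, 0.03, -0.01, 0.7], [0, 0, 0, 0, 0.03, 0, 0.7], [0, 0, 0, 0, 0.03, 0, 0.7], [0, 0, 0, 0, 0.02, 0, 0.7], [0, 0, 0, 0, 0.01, 0, 0.7], [0, 0, 0, 0, 0, 0, 0.7], [0, 0, 0, 0, 0, 0, 0.7]])

```text
clock: 30.4
tcp_pos: [0.678, -0.039, 0.3163]
orientation: [2.194, 2.246, 0.0]
contact_force: [1.0, 0.4, 0.8]
grip_width: 0.0727
gripper_force: 0.0
```

Run:
```python
from rim import *
o=telemetry.get_obs();print(o["tcp_pos"],o["contact_force"],o["clock"])
a=grab_frame("side");cv2.imwrite("pics/s13.png",a);b=grab_frame("top");cv2.imwrite("pics/t13.png",b)
print("rim",rimyaw("pics/s13.png"))
im=a.astype(int);m=((im[...,2]>im[...,0]*1.35)&(im[...,2]>45)&(im[...,2]<150))
for r_ in(172,176,180,184,188,192): print(r_,(np.nonzero(m[r_,280:320])[0]+280).tolist())
for r_ in(196,202,208,211): print(r_,im[r_,288:312].mean(1).astype(int))
for d in silhouettes("key","side")[:5]: print("key",round(d["p"],2),np.round(d["extent"],1))
for d in silhouettes("key","top")[:5]: print("keytop",round(d["p"],2),np.round(d["extent"],1))
c=np.array([.5377,-.038,.0]);print("expect handle top",proj("top",c+[0,0,.176]),"side top/bottom",proj("side",c+[0,0,.176]),proj("side",c+[0,0,.152]),proj("side",c+[0,0,.072]))
im=b.astype(int);m=((im.max(2)<135)&(im[...,2]>im[...,0]*1.3)&(im[...,2]>45)).astype(np.uint8);n,l,s,ce=cv2.connectedComponentsWithStats(m[160:240,180:320]);print([(s[i].tolist(),(ce[i]+[180,160]).round(1).tolist()) for i in range(1,n) if s[i][4]>25])
```

```text
[ 0.678  -0.039   0.3163] [1.0404 0.4366 0.786 ] 30.4
rim (np.float64(0.362), np.float64(0.57))
172 [295, 296, 297, 298, 299, 300]
176 [296, 297, 298, 299, 300, 301, 312]
180 [296, 297, 298, 299, 300, 301, 302, 303]
184 [297, 298, 299, 300, 301, 302, 303]
188 [296, 297, 298, 299, 300, 301, 302, 303, 304]
192 [299, 300, 301, 302, 303, 304]
196 [134 137 133 136 135 133 134 126 115 128 132 129 128 132 136 138 135 136
 135 133 138 139 133 138]
202 [130 130 130 130 134 131 133 129 118 128 128 131 133 132 134 137 133 129
 128 135 131 129 125 128]
208 [ 88  85  87  81  81  84  87  97 114 123 128 128 123 102  86  86  80  86
  84  84  84  86  81  86]
211 [ 90 100 112 128 152 156 121 106 117 128 124 129 136 159 175 155 122  97
  84  83  83  87  84  84]
key 0.86 [302.1 192.6   9.9  46.1]
key 0.7 [200.6 333.1  54.3  67.6]
key 0.69 [328.5 246.3  17.2  58.1]
key 0.63 [208.4 292.4  37.9  30.4]
keytop 0.85 [424.  261.1  21.4  31. ]
keytop 0.7 [343.1 179.1  25.1  10.1]
keytop 0.66 [382.  260.9   7.7  23. ]
keytop 0.48 [276.2 197.    7.4   8.2]
keytop 0.25 [356.9 136.3  24.9  29.8]
expect handle top [287.2966 194.3504] side top/bottom [299.7557 176.2133] [299.3612 185.411 ] [298.1101 214.5829]
[([79, 5, 16, 23, 190], [266.8, 178.6]), ([92, 33, 9, 6, 52], [275.9, 195.4]), ([37, 59, 10, 9, 37], [222.1, 223.7]), ([83, 60, 11, 20, 126], [269.8, 230.0])]
```

Run:
```python
from h import *
a=cv2.imread("pics/s13.png").astype(int)
print(a[164:200,299:304].mean(1).astype(int)[:,[0,2]].T)
for y in(-1.4,-1.57):
  for z in(.152,.176):
    for s in(1,-1):
        print(y,z,s,proj("side",np.array([.5377+s*.045*np.cos(y),-.038+s*.045*np.sin(y),z])).round(1))
```

```text
[[ 66  70 100 150 179 168 150 138 128 123 119 110  96  78  64  58  58  53
   51  54  50  53  46  48  46  45  44  44  44  65 109 137 125 116 115 118]
 [196 197 202 213 216 196 176 162 157 159 164 158 148 133 122 120 128 133
  132 130 125 124 113 102  93  91  91  90  93 103 135 157 141 132 130 134]]
-1.4 0.152 1 [303.6 194.4]
-1.4 0.152 -1 [295.4 177. ]
-1.4 0.176 1 [304.1 185. ]
-1.4 0.176 -1 [295.7 168.1]
-1.57 0.152 1 [300.3 194.5]
-1.57 0.152 -1 [298.5 176.9]
-1.57 0.176 1 [300.7 185.1]
-1.57 0.176 -1 [298.9 168. ]
```

```bash
python3 -c "
from bench import order
print(order.hand_in())"
```

```text
the job is handed in; nothing more can be done
None
```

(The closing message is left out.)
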